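# Spin-check three idler pulleys and pull the binding one for rework

### The job

Three idler pulleys stand on the bench: give each wheel a good push round, a quarter turn or more, while its unit stays standing where it is, and see whether it coasts freely or binds; exactly one binds. Then pick up the unit with the binding wheel by its post, lower it upright into the collar of the rework stand and let go only once it is down. Leave the two free-running units standing in their places and do not disturb anything else on the bench.

Things in the scene. Friction and masses are not known exactly. Their poses are not given: they have to be found in the camera images.
- idler_1_grip (a point): Idler unit, 0.7 kg, one of three alike in exchanged places. Heights above its underside: steel base diameter 70, 0-22 mm; aluminium pulley wheel diameter 116, 36-52 mm, turning about the vertical; fixed post diameter 24 (part of the base, does not turn) up through the wheel to 108 mm. This point: on the post's axis at 90 mm, the place to grip; z up. Fingers here must stay above the studs (66 mm).
- wheel_1 (a joint): Angle (rad) of idler_1's wheel, counter-clockwise from above, counting on over full turns; -0.2 to 0.2 at the start. Stud pushed at about 0.3 m/s: a free wheel coasts on for half a turn to several turns over a second or more; a binding wheel stops within a few degrees of where the push ends (drag about 1 N at the stud). The base stays put under such a push.
- idler_1_stud (a point): Middle of one of the four dark round studs on idler_1's wheel, to push with a finger to spin it. Studs: diameter 10, a quarter turn apart, 46 mm from the post's axis, standing on the wheel from 52 to 66 mm above the unit's underside (this point at 59 mm). It turns with the wheel, as does one flat black dot, diameter 12, nearer the post.
- idler_2_grip (a point): Idler unit, 0.7 kg, one of three alike in exchanged places. Heights above its underside: steel base diameter 70, 0-22 mm; aluminium pulley wheel diameter 116, 36-52 mm, turning about the vertical; fixed post diameter 24 (part of the base, does not turn) up through the wheel to 108 mm. This point: on the post's axis at 90 mm, the place to grip; z up. Fingers here must stay above the studs (66 mm).
- wheel_2 (a joint): Angle (rad) of idler_2's wheel, counter-clockwise from above, counting on over full turns; -0.2 to 0.2 at the start. Stud pushed at about 0.3 m/s: a free wheel coasts on for half a turn to several turns over a second or more; a binding wheel stops within a few degrees of where the push ends (drag about 1 N at the stud). The base stays put under such a push.
- idler_2_stud (a point): Middle of one of the four dark round studs on idler_2's wheel, to push with a finger to spin it. Studs: diameter 10, a quarter turn apart, 46 mm from the post's axis, standing on the wheel from 52 to 66 mm above the unit's underside (this point at 59 mm). It turns with the wheel, as does one flat black dot, diameter 12, nearer the post.
- idler_3_grip (a point): Idler unit, 0.7 kg, one of three alike in exchanged places. Heights above its underside: steel base diameter 70, 0-22 mm; aluminium pulley wheel diameter 116, 36-52 mm, turning about the vertical; fixed post diameter 24 (part of the base, does not turn) up through the wheel to 108 mm. This point: on the post's axis at 90 mm, the place to grip; z up. Fingers here must stay above the studs (66 mm).
- wheel_3 (a joint): Angle (rad) of idler_3's wheel, counter-clockwise from above, counting on over full turns; -0.2 to 0.2 at the start. Stud pushed at about 0.3 m/s: a free wheel coasts on for half a turn to several turns over a second or more; a binding wheel stops within a few degrees of where the push ends (drag about 1 N at the stud). The base stays put under such a push.
- idler_3_stud (a point): Middle of one of the four dark round studs on idler_3's wheel, to push with a finger to spin it. Studs: diameter 10, a quarter turn apart, 46 mm from the post's axis, standing on the wheel from 52 to 66 mm above the unit's underside (this point at 59 mm). It turns with the wheel, as does one flat black dot, diameter 12, nearer the post.
- stand_seat (a point): Rework stand, fixed to the bench: a square aluminium plate, 150 x 150 x 6 mm thick, with a black round collar at its middle, inside diameter 78, outside 90, standing 14 mm above the plate. This point is the middle of the collar's floor (the plate's upper face); z is up. A unit's base (diameter 70) stands inside the collar on this floor.
- bracket_1: Bystander, not to be disturbed: small black Z-shaped bracket, 67 x 26 x 30 mm high; origin on its underside.
- bracket_2: Bystander, not to be disturbed: a second small black Z-shaped bracket, 67 x 26 x 30 mm high; origin on its underside.
- pot: Bystander, not to be disturbed: small white screw pot, diameter 44, 45 mm high; origin on its underside.
- oil: Bystander, not to be disturbed: oil bottle, diameter 52, 120 mm high; origin on its underside.
- driver: Bystander, not to be disturbed: screwdriver with black handle, lying flat; origin on its underside.
- spanner: Bystander, not to be disturbed: steel spanner, lying flat; origin on its underside.
- block: Bystander, not to be disturbed: steel gauge block with holes, 75 x 50 x 25 mm high; origin on its underside.
Not all that is in view belongs to the job. Leave any blue or green look-alike of the part that bears idler_1_grip alone.

How it is judged:
By the outcome, as a careful person would: the job done as asked, in the order asked, and still so for the second after the job is handed in, with the robot touching nothing.
It also fails if it takes over 54 s, if anything falls off the work surface, if the arm or the gripper's body presses on something with over 40 N, if the wrist force passes 120 N, or if a joint passes its speed limit or range.

### The arm

A 6-joint arm with a two-finger parallel gripper is mounted at the origin on the work surface. World frame = base frame: x ahead of the robot, y to its left, z up, the work surface at z = 0. Lengths are in m, angles in rad, forces in N, time in s.
With the tool pointing down it reaches from about 0.325 to 0.775 m from the base axis. Payload 5.5 kg.
Tool frame: the origin (TCP) lies at the very end of the fingers, on their centre line; the grasp point (between the pads) lies 19 mm behind it; x points along the fingers, z is the direction in which the jaws open and shut, and the axes are right-handed (so a half turn about x gives the same grasp; the last joint's range is limited). The gripper opens to 88 mm and grips with 3 to 60 N. Pads are 20 mm wide; open, the fingers measure 115 mm over their backs; the gripper's body (75 mm by 178 mm) begins 61 mm behind the grasp point.
Start: joints at [1.142, 0.091, 1.231, -0, 1.82, -0.057], TCP at [0.218, 0.559, 0.223] pointing down, gripper open.
Joint ranges: [-2.87, 2.87], [-0.86, 2.18], [0.17, 2.46], [-1.51, 4.65], [0.06, 2.69], [-2.65, 2.65]. Speed limits (rad/s): [2.57, 2.57, 3.01, 3.14, 3.14, 3.14].

### API

Orientations are given as a rotation vector (axis times angle).
In Python, from bench import * gives the robot as it stands.
- The arm moves only by the tool step_arm, never from a script. Its argument "series" is text: rows parted by semicolons, each of 7 numbers parted by spaces: the gripper's target within -1 to 1 (shut at 1, half-way at 0, fully open at -1), then the shift along the tool's x, y, z in mm, then the turn, a rotation vector about the tool's x, y, z in degrees. A call has 1 to 20 rows; each row is the pose to reach, as a shift and turn from the pose commanded when the call began, along the tool's axes at that moment; what a row does not reach only later rows make up. A row lasts 1/10 s, in which the tool goes at most 50 mm and 8.59 degrees, less where a joint would pass 70% of its speed; a pose out of reach is approached as far as the arm can. A call with a gripper value outside its range is refused whole. The fingers move at their own pace and stop on an object; "force" is the grip in N (left out, the last holds). Time passes only in rows, so rows that repeat a pose let the fingers close. It gives the time, the measured TCP pose, the force and the opening at its end, in the units of the state.
- read_state(): the state, without advancing time (a new reading comes with each control period).
- get_image(name): name is "side" or "top"; returns (picture, depth): 400x640x3 uint8, red, green, blue; 400x640 float32, m along the optical axis (not along the pixel's ray), 0 where there is no reading.
- calibration(name): a dict with "K" (3x3 intrinsics, pixels), "dist" ([k1, k2, p1, p2, k3] as OpenCV has them; the pictures are not rectified), "pose" (4x4, takes a point from camera to world coordinates). Camera axes: x right, y up, looking along -z (the intrinsics and any distortion apply to the point x, -y, -z); pixel columns grow to the right and rows downward; lengths in m; the calibration is good to about 2 mm. A picture is of the moment at which its call begins. calibration takes no time and is no camera call.
- sign_off(): hands the job in, once; it reports no verdict.
Trained networks look in the newest picture that a camera, given by its name, has taken for a name from the list of things; names that differ only in an ending like _2 or _b are one class to them, and where a whole thing is asked for, a point or a joint stands for the part that bears it (a point fixed in the world has none). Each returns a list of dicts, best first, with "score" (0 to 1); they miss things now and then, are a little off and sometimes report something else, mostly with a low value. They report only what shows in the picture. A call takes as long as a camera call. They do not tell look-alikes from the thing itself.
- find_in(thing, camera): "at" ([column, row] in pixels, amid what is visible of it).
- pinpoint(thing, camera): "at" ([column, row] in pixels: a listed point, or the origin of a listed thing).
The state is a dict: "t": time; "joint_pos": joint angles; "qvel": joint speeds; "joint_efforts": joint torques, N m; "ee_pos": TCP position; "orientation": TCP orientation; "force": force on the tool from outside, world axes, zero at the start; "moment": the same for the moment, N m; "opening": opening from 0.0 (shut) to 1.0 (fully open).
Only numpy, scipy, OpenCV 4.12 (cv2) and the standard library are available. Lean on these libraries where they do the work, as an engineer would, in place of code of your own. Each camera call takes 0.05 s, during which the arm holds its last target.

## Working session

There is one attempt and no reset: what is moved stays moved. The work goes in short steps, Python scripts to look and compute and a tool call to move; the robot and the scene stay as the last step left them, time stands still between calls to the robot, and variables do not carry over. Pictures are saved under pics/ and viewed, and the job is handed in when it is done.

Besides the shell and the picture viewer there is one more tool, called after "Call:" as name(argument=value, ...) on one line, values as JSON. step_arm: Moves the arm, as the interface text tells. Its arguments: {"type":"object","properties":{"series":{"type":"string"},"force":{"type":"number"}},"required":["series"]}

```bash
mkdir -p pics; ls
cat > h.py <<'E'
from bench import *
import numpy as np, cv2
def save(im,name,crop=None,scale=1):
    if crop: im=im[crop[1]:crop[3],crop[0]:crop[2]]
    if scale!=1: im=cv2.resize(im,None,fx=scale,fy=scale,interpolation=cv2.INTER_CUBIC)
    cv2.imwrite('pics/'+name+'.png',im[:,:,::-1])
def ray(cam,uv):
    c=calibration(cam);K=np.array(c['K'],float);D=np.array(c['dist'],float);T=np.array(c['pose'])
    p=cv2.undistortPoints(np.array([[uv]],float),K,D)[0,0]
    d=T[:3,:3]@np.array([p[0],-p[1],-1.]);return T[:3,3],d
def atz(cam,uv,z):
    o,d=ray(cam,uv);return o+d*(z-o[2])/d[2]
def proj(cam,P):
    c=calibration(cam);K=np.array(c['K'],float);D=np.array(c['dist'],float);T=np.array(c['pose'])
    q=(np.linalg.inv(T)@np.append(P,1))[:3];q=np.array([q[0],-q[1],-q[2]])
    return cv2.projectPoints(q[None],np.zeros(3),np.zeros(3),K,D)[0][0,0]
E
python3 - <<'E'
from h import *
for n in ('top','side'):
    im,d=get_image(n);save(im,n+'0');print(n,np.array(calibration(n)['pose'])[:3,3].round(3))
for t in ['idler_1_grip','stand_seat','idler_1_stud','oil','pot']:
    print(t)
    r=pinpoint(t,'top')
    z={'idler_1_grip':.09,'idler_1_stud':.059,'stand_seat':.006}.get(t,0)
    for q in r: print(round(q['score'],2),np.round(q['at']),atz('top',q['at'],z).round(3))
s=read_state();print(s)
E
```

```text
pics
top [0.288 0.112 1.371]
side [ 0.019 -1.047  1.351]
idler_1_grip
0.96 [246. 308.] [0.187 0.299 0.09 ]
0.89 [271. 212.] [0.444 0.232 0.09 ]
0.85 [292. 146.] [0.632 0.169 0.09 ]
0.71 [159. 239.] [0.378 0.538 0.09 ]
stand_seat
0.67 [395. 143.] [ 0.659 -0.141  0.006]
0.6 [316. 242.] [0.362 0.109 0.006]
0.52 [453. 145.] [ 0.647 -0.316  0.006]
idler_1_stud
0.93 [286. 203.] [0.474 0.191 0.059]
0.84 [175. 230.] [0.405 0.505 0.059]
0.7 [252. 325.] [0.139 0.289 0.059]
0.69 [282. 132.] [0.685 0.199 0.059]
oil
0.82 [456. 122.] [ 0.72  -0.331  0.   ]
pot
0.73 [454. 146.] [ 0.645 -0.321  0.   ]
{'t': 0.35, 'joint_pos': array([ 1.14230564e+00,  9.13080679e-02,  1.23097088e+00, -3.48511473e-05,
        1.81980989e+00, -5.66687400e-02]), 'qvel': array([ 0.00067495, -0.00210694, -0.00265311,  0.00128651,  0.0026317 ,
       -0.00069871]), 'joint_efforts': array([-8.31467114e-04, -4.45499253e+01, -4.05859065e+01,  6.97702984e-02,
        2.19567271e-02, -8.41232168e-05]), 'ee_pos': array([0.21795848, 0.55894775, 0.22235351]), 'orientation': array([-0.93137477,  1.36289026,  0.93090405]), 'force': array([ 0.4017913 , -0.08601594,  0.71728688]), 'moment': array([-0.01653444,  0.07171972,  0.00170683]), 'opening': 0.9992154290508951}
```

View pics/top0.png

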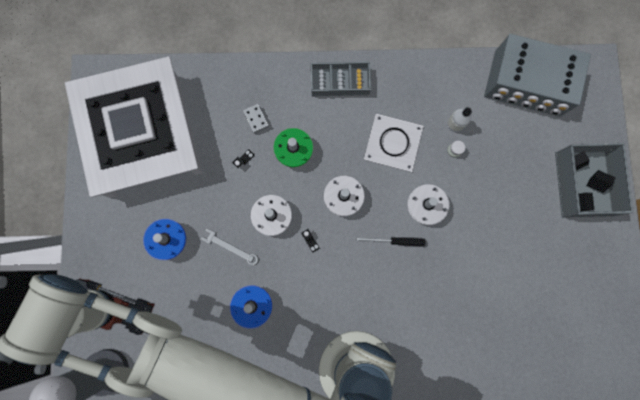

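View pics/side0.png

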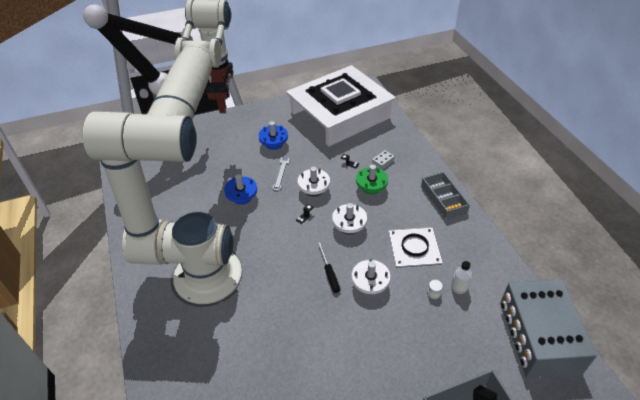

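The top view shows three bare-metal idlers at about (271,215), (344,196) and (428,204). The blue (165,239), (250,306) and green (293,147) ones are look-alikes. The stand is at (394,142).

Run:
```python
from h import *
im,d=get_image('top');save(im,'c0',(230,105,470,265),3.33)
ims,ds=get_image('side');save(ims,'c1',(280,150,460,310),4)
np.save('top.npy',im);np.save('topd.npy',d)
for n in['top','side']:
  print(n)
  for t,z in [('idler_1_grip',.09),('idler_1_stud',.059),('stand_seat',.006)]:
    for q in pinpoint(t,n): print(t,round(q['score'],2),np.round(q['at'],1),atz(n,q['at'],z).round(4))
```

```text
top
idler_1_grip 0.94 [158.9 238.9] [0.3783 0.5389 0.09  ]
idler_1_grip 0.71 [272.  213.4] [0.4413 0.2281 0.09  ]
idler_1_grip 0.65 [247.9 308.7] [0.1843 0.2952 0.09  ]
idler_1_grip 0.64 [294.1 146.5] [0.6317 0.1633 0.09  ]
idler_1_stud 0.96 [286.1 205.1] [0.468  0.1904 0.059 ]
idler_1_stud 0.83 [175.5 229.3] [0.4064 0.5035 0.059 ]
idler_1_stud 0.72 [283.8 132.7] [0.6822 0.194  0.059 ]
idler_1_stud 0.7 [251.8 322.5] [0.1445 0.289  0.059 ]
idler_1_stud 0.52 [233.9 248.3] [0.3487 0.339  0.059 ]
stand_seat 0.59 [397.7 141.2] [ 0.6636 -0.1488  0.006 ]
side
idler_1_grip 0.93 [237.7 179.2] [0.1829 0.2944 0.09  ]
idler_1_grip 0.9 [315.2 171.2] [0.4494 0.2337 0.09  ]
idler_1_grip 0.86 [370.2 172.4] [0.6283 0.1568 0.09  ]
idler_1_grip 0.84 [271.3 123.3] [0.383  0.5546 0.09  ]
idler_1_stud 0.96 [375.4 169.6] [0.667 0.193 0.059]
idler_1_stud 0.91 [326.3 179.1] [0.4828 0.2118 0.059 ]
idler_1_stud 0.65 [229.6 190.2] [0.1468 0.2834 0.059 ]
idler_1_stud 0.57 [282.2 135.7] [0.4092 0.5031 0.059 ]
stand_seat 0.86 [414.  245.7] [ 0.6587 -0.1381  0.006 ]
```

View pics/c0.png

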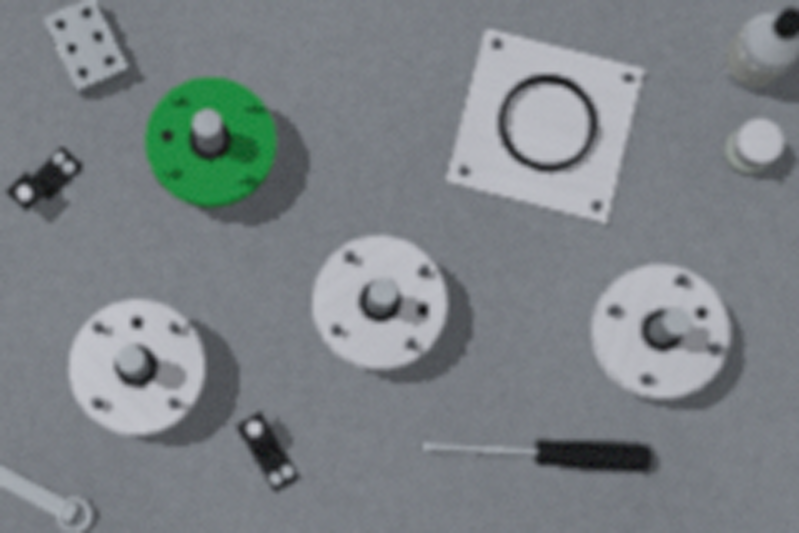

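View pics/c1.png

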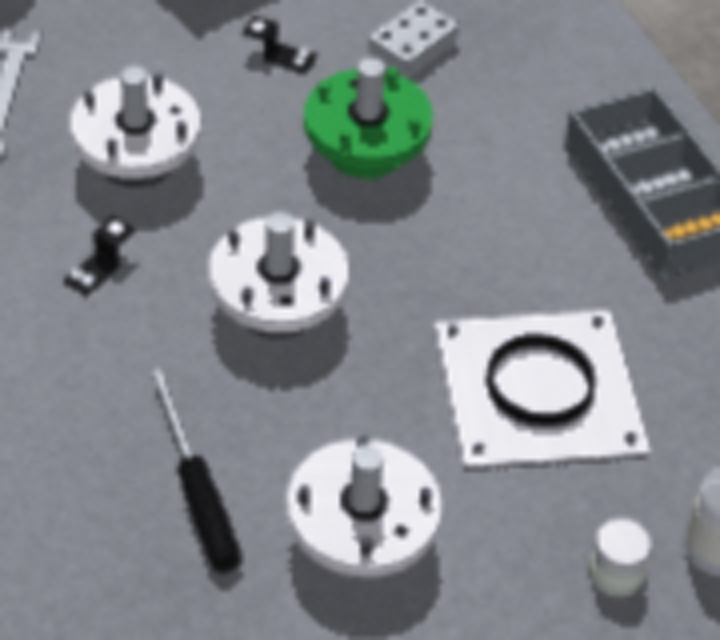

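```bash
cat >> h.py <<'E'
def ortho(im,cam,cx,cy,half,z,s=0.0005):
    # row-> -x, col -> -y (x up, y left)
    c=calibration(cam);K=np.array(c['K'],float);D=np.array(c['dist'],float);T=np.linalg.inv(np.array(c['pose']))
    n=int(2*half/s)
    X=cx+half-np.arange(n)*s;Y=cy+half-np.arange(n)*s
    P=np.stack(np.broadcast_arrays(X[:,None],Y[None],np.full((n,n),z)),-1).reshape(-1,3)
    q=P@T[:3,:3].T+T[:3,3];q=q*[1,-1,-1]
    uv=cv2.projectPoints(q,np.zeros(3),np.zeros(3),K,D)[0].reshape(n,n,2).astype(np.float32)
    return cv2.remap(im,uv[...,0],uv[...,1],cv2.INTER_CUBIC)
def wheel(im,cam,cx,cy,z=.052,R=.058,half=.09,s=.0005):
    o=ortho(im,cam,cx,cy,half,z,s);g=cv2.GaussianBlur(cv2.cvtColor(o,cv2.COLOR_RGB2GRAY),(5,5),0).astype(np.float32)
    # best circle centre: maximise radial gradient along circle
    a=np.linspace(0,2*np.pi,180,endpoint=False);best=None
    n=g.shape[0]
    res=[]
    for dx in np.arange(-40,41):
        for dy in np.arange(-40,41):
            def smp(r): 
                return g[np.clip((n/2+dy+r/s*np.sin(a)).astype(int),0,n-1),np.clip((n/2+dx+r/s*np.cos(a)).astype(int),0,n-1)]
            v=np.clip(smp(R-.002)-smp(R+.002),-30,30).sum()
            res.append((v,dx,dy))
    res.sort(reverse=True);b=np.array(res[:8]).mean(0)
    return o,(cx-b[2]*s,cy-b[1]*s),b[0]/180
E
python3 - <<'E'
from h import *
im=np.load('top.npy');ims,_=get_image('side')
g=[('A',(271,215)),('B',(344,196)),('C',(428,204))]
row=[]
for n,uv in g:
    c=atz('top',uv,.052)
    o,ct,v=wheel(im,'top',c[0],c[1]);os,cs,vs=wheel(ims,'side',c[0],c[1])
    print(n,np.round(ct,4),round(v,1),np.round(cs,4),round(vs,1))
    o=ortho(im,'top',*ct,.07,.059);os=ortho(ims,'side',*cs,.07,.059)
    row.append(np.vstack([o,os]))
save(np.hstack(row),'orth')
c=atz('top',(394,142),.006)
for z,R in[(.020,.045),(.020,.039)]:
  for m,cm in((im,'top'),(ims,'side')):
    o,ct,v=wheel(255-m,cm,c[0],c[1],z,R) if R==.045 else wheel(m,cm,c[0],c[1],z,R)
    print(z,R,cm,np.round(ct,4),v)
E
```

```text
A [0.4427 0.235 ] 30.0 [0.4412 0.2339] 23.5
B [0.494  0.0241] 30.0 [0.4931 0.0211] 26.0
C [ 0.4631 -0.2176] 28.7 [ 0.4608 -0.2242] 29.2
0.02 0.045 top [ 0.6585 -0.1373] 30.0
0.02 0.045 side [ 0.6563 -0.145 ] 30.0
0.02 0.039 top [ 0.6585 -0.1361] 30.0
0.02 0.039 side [ 0.656  -0.1445] 29.422916666666666
```

View pics/orth.png

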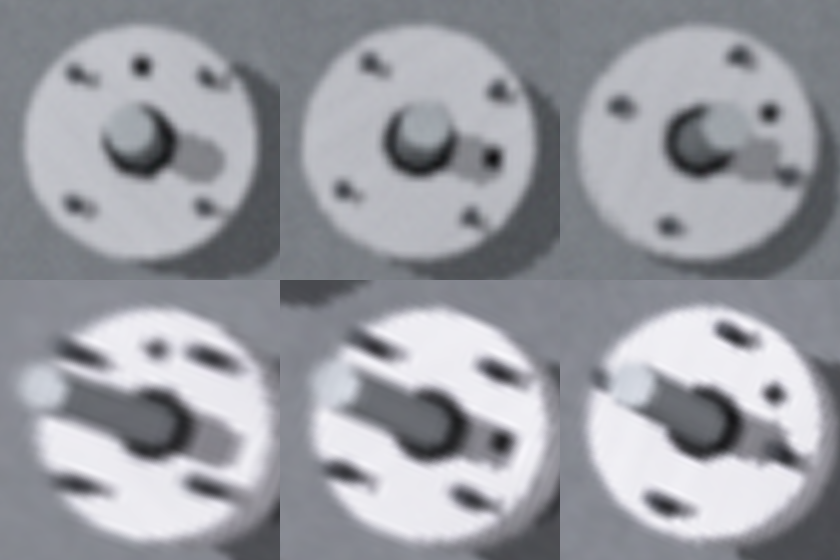

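Run:
```python
from h import *
for n in('top','side'):
    im,d=get_image(n)
    c=calibration(n);print(n,np.round(c['K'],1).tolist(),np.round(c['dist'],3))
    pts=[(x,y) for x in(.3,.45,.55,.75) for y in(.4,.3,.12,-.05,-.1,-.3)]
    A=[]
    for x,y in pts:
        uv=proj(n,[x,y,0]);u,v=uv.round().astype(int)
        if not(0<=u<640 and 0<=v<400):continue
        w=d[v-1:v+2,u-1:u+2];w=w[w>0]
        if len(w)==0: continue
        o,r=ray(n,uv);P=o+r*np.median(w);A.append((x,y,round(P[2]*1000,1)))
    print(A)
    for nm,p in dict(A=(.4427,.235),B=(.494,.0241),C=(.462,-.22)).items():
        # post top
        o=[]
        uv=proj(n,[*p,.108]).round().astype(int)
        P=[]
        for v in range(uv[1]-8,uv[1]+9):
            for u in range(uv[0]-8,uv[0]+9):
                if d[v,u]>0:
                    q,r=ray(n,(u,v));w=q+r*d[v,u]
                    if w[2]>.098:P.append(w)
        print(nm,len(P),np.mean(P,0).round(4) if P else '')
```

```text
top [[462.0, 0.0, 318.6], [0.0, 462.0, 198.6], [0.0, 0.0, 1.0]] [0.032 0.    0.    0.    0.   ]
[(0.3, 0.4, np.float64(-0.4)), (0.3, 0.3, np.float64(-0.0)), (0.3, 0.12, np.float64(-1.5)), (0.3, -0.05, np.float64(-0.8)), (0.3, -0.1, np.float64(-0.6)), (0.3, -0.3, np.float64(-0.6)), (0.45, 0.4, np.float64(-0.6)), (0.45, 0.3, np.float64(50.2)), (0.45, 0.12, np.float64(-0.6)), (0.45, -0.05, np.float64(0.2)), (0.45, -0.1, np.float64(-2.8)), (0.45, -0.3, np.float64(-3.0)), (0.55, 0.4, np.float64(-1.9)), (0.55, 0.3, np.float64(-1.3)), (0.55, 0.12, np.float64(0.3)), (0.55, -0.05, np.float64(0.5)), (0.55, -0.1, np.float64(-0.7)), (0.55, -0.3, np.float64(-0.3)), (0.75, 0.4, np.float64(-2.0)), (0.75, 0.3, np.float64(21.9)), (0.75, 0.12, np.float64(-1.4)), (0.75, -0.05, np.float64(0.4)), (0.75, -0.1, np.float64(2.9)), (0.75, -0.3, np.float64(-0.4))]
A 60 [0.4424 0.2353 0.107 ]
B 57 [0.4938 0.0251 0.1068]
C 61 [ 0.4632 -0.2172  0.106 ]
side [[520.0, 0.0, 329.3], [0.0, 520.0, 198.3], [0.0, 0.0, 1.0]] [-0.002  0.     0.     0.     0.   ]
[(0.3, 0.4, np.float64(-2.4)), (0.3, 0.3, np.float64(0.1)), (0.3, 0.12, np.float64(1.6)), (0.3, -0.05, np.float64(1.0)), (0.3, -0.1, np.float64(-1.1)), (0.3, -0.3, np.float64(1.5)), (0.45, 0.4, np.float64(1.3)), (0.45, 0.3, np.float64(50.9)), (0.45, 0.12, np.float64(0.5)), (0.45, -0.05, np.float64(-1.5)), (0.45, -0.1, np.float64(1.4)), (0.45, -0.3, np.float64(1.1)), (0.55, 0.4, np.float64(0.7)), (0.55, 0.3, np.float64(-0.8)), (0.55, 0.12, np.float64(-1.4)), (0.55, -0.05, np.float64(0.4)), (0.55, -0.1, np.float64(-0.9)), (0.55, -0.3, np.float64(1.2)), (0.75, 0.4, np.float64(-1.4)), (0.75, 0.3, np.float64(23.6)), (0.75, 0.12, np.float64(0.2)), (0.75, -0.05, np.float64(-0.9)), (0.75, -0.1, np.float64(4.8)), (0.75, -0.3, np.float64(85.0))]
A 36 [0.4404 0.2295 0.1054]
B 40 [0.4917 0.0177 0.1065]
C 55 [ 0.4603 -0.2252  0.1066]
```

```bash
cat >> h.py <<'E'
from scipy.spatial.transform import Rotation as Rn
def loc(P,s=None):
    s=s or read_state();R=Rn.from_rotvec(s['orientation']).as_matrix()
    return (R.T@(np.asarray(P)-s['ee_pos']).T).T*1000
E
python3 - <<'E'
from h import *
s=read_state();print(Rn.from_rotvec(s['orientation']).as_matrix().round(3))
print(loc([.4427,.235,.16]),loc([.4427,.235,.2]))
E
```

```text
[[ 0.    -0.932  0.363]
 [ 0.     0.363  0.932]
 [-1.    -0.     0.   ]]
[  62.65318359 -327.07003705 -220.25750378] [  22.65318359 -327.07030281 -220.25687602]
```

Call:
step_arm(series="1 0 -284 -237 0 0 0;1 0 -284 -237 0 0 0;1 0 -284 -237 0 0 0;1 0 -284 -237 0 0 0;1 0 -284 -237 0 0 0;1 0 -284 -237 0 0 0;1 0 -284 -237 0 0 0;1 0 -284 -237 0 0 0;1 92 -284 -237 0 0 0;1 92 -284 -237 0 0 0;1 92 -284 -237 0 0 0", force=20)

```text
t: 2.0
ee_pos: [0.3933, 0.2331, 0.1239]
orientation: [-0.931, 1.375, 0.933]
force: [-1.1, -0.2, -1.1]
opening: 0.038
```

Run:
```python
from h import *
s=read_state();print(s['t'],s['ee_pos'],s['opening'])
im,_=get_image('top');ims,_=get_image('side')
a=proj('top',s['ee_pos']);b=proj('side',s['ee_pos']);print(a,b)
for m,p,n in((im,a,'t'),(ims,b,'s')):
    u,v=p.round().astype(int);m=m.copy();m[v,u]=(255,0,0)
    save(m,'f'+n,(u-50,v-40,u+50,v+40),5)
```

```text
2.0 [0.39334918 0.23309239 0.12389469] 0.03779260498324297
[269.15206933 229.63709591] [299.85137282 168.20909185]
```

View pics/ft.png

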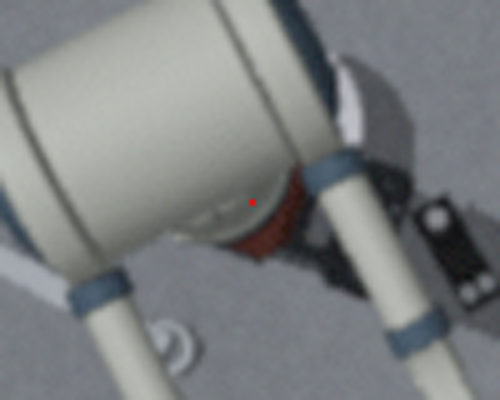

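View pics/fs.png

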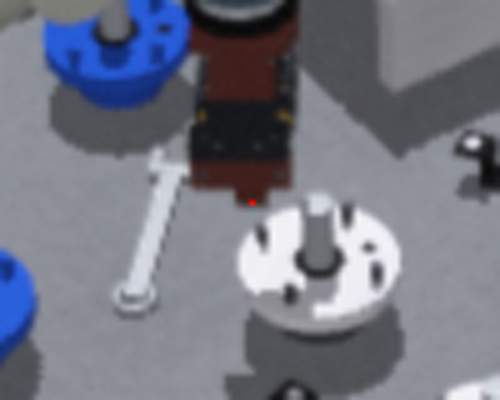

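Run:
```python
from h import *
s=read_state();print(s['t'],s['ee_pos'],s['qvel'].round(3))
ims,d=get_image('side');R=Rn.from_rotvec(s['orientation']).as_matrix()
b=proj('side',s['ee_pos']).round().astype(int)
u,v=b;S=12
x0,y0=u-24,v-24
m=cv2.resize(ims[y0:v+18,x0:u+24],None,fx=S,fy=S,interpolation=cv2.INTER_NEAREST)
for tz,col in((13.5,(255,255,0)),(8,(0,255,0))):
  for X in(0,-20):
    c=[s['ee_pos']+R@np.array([X,a*10,c*tz])/1000 for a,c in((1,1),(1,-1),(-1,-1),(-1,1))]
    q=np.array([(proj('side',p)-[x0,y0]+.5)*S for p in c]).astype(int)
    cv2.polylines(m,[q],True,col,1)
save(m,'box')
print((d[v-6:v+6,u-6:u+6]).round(3))
```

```text
2.1 [0.39624889 0.23497381 0.13122561] [ 0.004 -0.019 -0.072 -0.001  0.001 -0.001]
[[1.669 1.663 1.663 1.659 1.668 1.664 1.665 1.667 1.664 1.656 1.661 1.663]
 [1.673 1.68  1.679 1.675 1.676 1.671 1.675 1.667 1.676 1.682 1.683 1.668]
 [1.672 1.681 1.678 1.677 1.669 1.681 1.678 1.677 1.681 1.686 1.68  1.682]
 [1.682 1.676 1.674 1.679 1.677 1.682 1.679 1.673 1.674 1.679 1.683 1.681]
 [1.685 1.687 1.69  1.679 1.688 1.687 1.683 1.686 1.682 1.688 1.686 1.685]
 [2.006 1.993 1.999 1.782 1.782 1.791 1.781 1.783 1.78  1.787 2.003 1.999]
 [1.997 2.01  2.001 1.779 1.79  1.781 1.787 1.791 1.788 1.794 2.003 1.999]
 [2.001 1.991 0.    1.79  1.79  1.796 1.792 1.796 1.795 1.794 2.002 1.992]
 [1.997 1.99  1.986 1.99  1.989 1.994 1.978 1.993 1.988 1.989 1.986 1.994]
 [1.993 1.974 1.984 1.989 1.988 1.991 1.984 1.985 1.982 1.981 1.985 1.985]
 [1.985 1.984 1.983 1.984 1.977 1.987 1.983 1.981 1.985 1.986 1.977 1.979]
 [1.98  1.98  1.977 1.982 1.973 1.974 1.974 1.982 1.982 1.977 1.978 1.898]]
```

View pics/box.png

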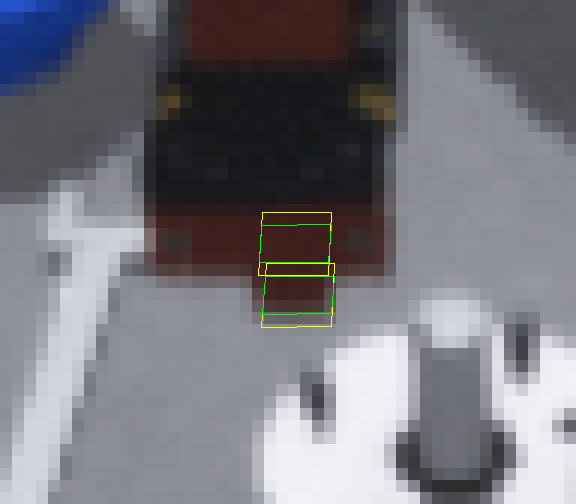

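```bash
cat >> h.py <<'E'
def arc(C,start,ths,zdown,ex=30,lift=30,R=None,sgn=1):
    """start: commanded TCP xyz; prints local mm rows"""
    R=R if R is not None else Rn.from_rotvec(read_state()['orientation']).as_matrix()
    P=[];r=.046
    for t in ths:
        a=np.radians(t);P.append([C[0]+r*np.cos(a),C[1]+r*np.sin(a),zdown])
    a=np.radians(ths[-1]);T=sgn*np.array([-np.sin(a),np.cos(a),0])*ex/1000
    p=np.array(P[-1]);P+=[p+T+[0,0,lift/1000],p+2*T+[0,0,2*lift/1000]]
    for t,q in zip(list(ths)+['e','e'],P):print(t,(R.T@(np.array(q)-start)*1000).round().astype(int),np.round(q,3))
E
python3 - <<'E'
from h import *
R=np.array([[0,-.932,.363],[0,.363,.932],[-1,0,0]])
arc((.442,.2345),np.array([.397,.235,.1304]),[180,200,232,268,305],.057,R=R)
E
```

```text
180 [73  1 -1] [0.396 0.234 0.057]
200 [ 73  -8 -14] [0.399 0.219 0.057]
232 [ 73 -29 -28] [0.414 0.198 0.057]
268 [ 73 -57 -28] [0.44  0.189 0.057]
305 [ 73 -80 -10] [0.468 0.197 0.057]
e [ 43 -97  15] [0.493 0.214 0.087]
e [  13 -114   40] [0.518 0.231 0.117]
```

Call:
step_arm(series="1 73 1 -1 0 0 0;1 73 1 -1 0 0 0;1 73 1 -1 0 0 0;1 73 -8 -14 0 0 0;1 73 -29 -28 0 0 0;1 73 -57 -28 0 0 0;1 73 -80 -10 0 0 0;1 43 -97 15 0 0 0;1 13 -114 40 0 0 0;1 -10 -130 63 0 0 0")

```text
t: 3.15
ee_pos: [0.5435, 0.2481, 0.1475]
orientation: [-0.932, 1.355, 0.929]
force: [0.2, 0.2, 0.2]
opening: 0.008
```

```bash
cat > watch.py <<'E'
from h import *
import sys
tag=sys.argv[1];c=(float(sys.argv[2]),float(sys.argv[3]));cam=sys.argv[4]
fr=[];t=[]
for i in range(8):
    t.append(read_state()['t']);im,_=get_image(cam);fr.append(ortho(im,cam,*c,.075,.055,.00075))
im,_=get_image('top' if cam=='side' else 'side');save(im,tag+'_o')
print(t,read_state()['force'],read_state()['ee_pos'])
save(np.vstack([np.hstack(fr[:4]),np.hstack(fr[4:])]),tag)
E
python3 watch.py A1 .442 .2345 side
```

```text
[3.15, 3.2, 3.25, 3.3, 3.35, 3.4, 3.45, 3.5] [0.26912087 1.10402437 0.13080638] [0.53963936 0.24602423 0.14019402]
```

View pics/A1.png

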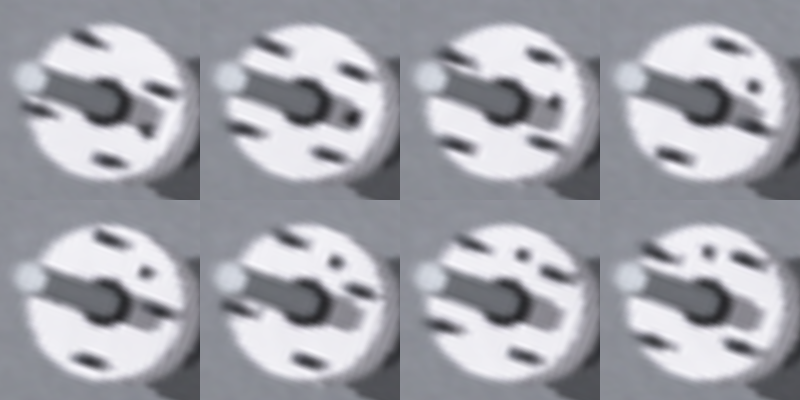

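View pics/A1_o.png

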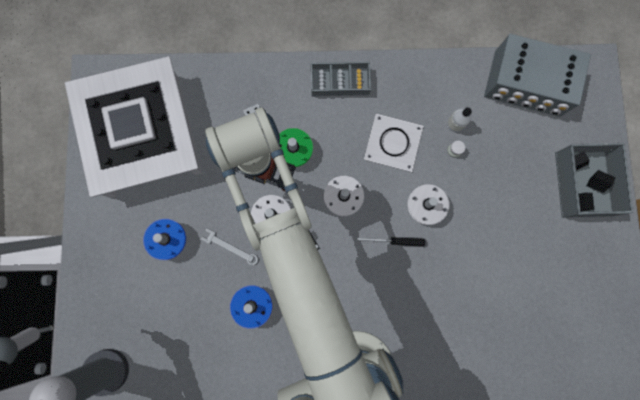

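A's wheel coasts freely: its dot moves about 10–20° every 0.05 s. Next is B.

Run:
```python
from h import *
R=np.array([[0,-.932,.363],[0,.363,.932],[-1,0,0]])
arc((.4935,.0226),np.array([.541,.2465,.1404]),[168,188,220,256,293],.057,R=R)
```

```text
168 [  83    8 -233] [0.449 0.032 0.057]
188 [  83    3 -248] [0.448 0.016 0.057]
220 [  83  -15 -266] [ 0.458 -0.007  0.057]
256 [  83  -43 -272] [ 0.482 -0.022  0.057]
293 [  83  -69 -259] [ 0.511 -0.02   0.057]
e [  53  -91 -238] [ 0.539 -0.008  0.087]
e [  23 -112 -217] [0.567 0.004 0.117]
```

Call:
step_arm(series="1 0 8 -233 0 0 0;1 0 8 -233 0 0 0;1 0 8 -233 0 0 0;1 0 8 -233 0 0 0;1 0 8 -233 0 0 0;1 0 8 -233 0 0 0;1 83 8 -233 0 0 0;1 83 8 -233 0 0 0;1 83 8 -233 0 0 0;1 83 3 -248 0 0 0;1 83 -15 -266 0 0 0;1 83 -43 -272 0 0 0;1 83 -69 -259 0 0 0;1 53 -91 -238 0 0 0;1 23 -112 -217 0 0 0;1 0 -128 -195 0 0 0")

```text
t: 5.2
ee_pos: [0.5903, 0.0194, 0.1424]
orientation: [-0.931, 1.362, 0.931]
force: [-0.4, 0.1, 0.4]
opening: 0.004
```

```bash
python3 watch.py B1 .4935 .0226 side
```

```text
[5.2, 5.25, 5.3, 5.35, 5.4, 5.45, 5.5, 5.55] [-0.09701121 -0.06805803 -0.53152271] [0.58777939 0.01799759 0.13945568]
```

View pics/B1.png

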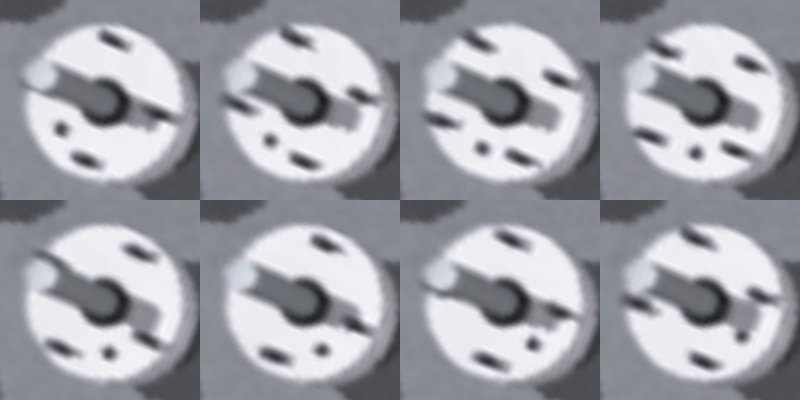

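View pics/B1_o.png

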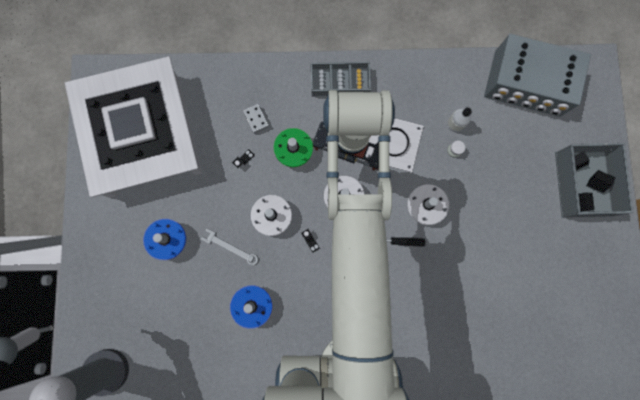

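B also coasts freely. C still has to be pushed.

Run:
```python
from h import *
R=np.array([[0,-.932,.363],[0,.363,.932],[-1,0,0]])
arc((.462,-.221),np.array([.5895,.0183,.1404]),[199,219,251,287,324],.057,R=R)
im,_=get_image('side');save(ortho(im,'side',.462,-.2225,.075,.055,.00075),'C0',None,3)
```

```text
199 [  83   67 -299] [ 0.419 -0.236  0.057]
219 [  83   55 -309] [ 0.426 -0.25   0.057]
251 [  83   30 -315] [ 0.447 -0.264  0.057]
287 [  83    3 -305] [ 0.475 -0.265  0.057]
324 [  83  -13 -281] [ 0.499 -0.248  0.057]
e [  53  -20 -252] [ 0.517 -0.224  0.087]
e [  23  -28 -223] [ 0.534 -0.199  0.117]
```

View pics/C0.png

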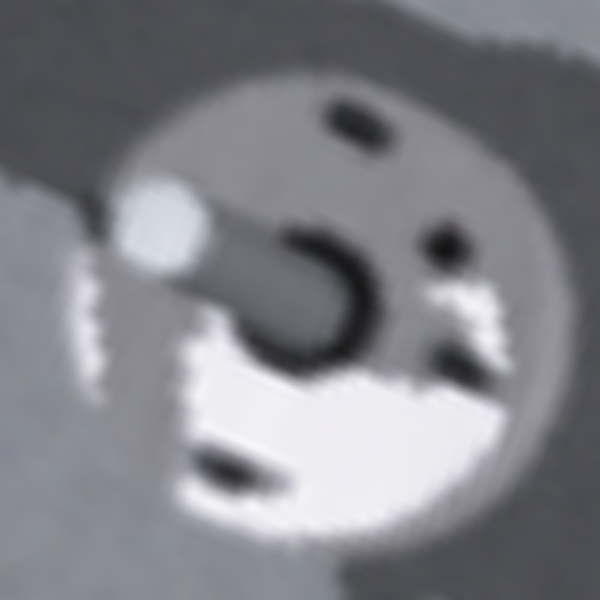

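Call:
step_arm(series="1 0 67 -299 0 0 0;1 0 67 -299 0 0 0;1 0 67 -299 0 0 0;1 0 67 -299 0 0 0;1 0 67 -299 0 0 0;1 0 67 -299 0 0 0;1 0 67 -299 0 0 0;1 83 67 -299 0 0 0;1 83 67 -299 0 0 0;1 83 67 -299 0 0 0;1 83 55 -309 0 0 0;1 83 30 -315 0 0 0;1 83 3 -305 0 0 0;1 83 -13 -281 0 0 0;1 53 -20 -252 0 0 0;1 23 -28 -223 0 0 0;1 0 -35 -200 0 0 0")

```text
t: 7.4
ee_pos: [0.55, -0.1787, 0.1427]
orientation: [-0.932, 1.361, 0.931]
force: [0.3, -0.5, -0.7]
opening: 0.011
```

```bash
python3 watch.py Cp .462 -.2225 side
```

```text
[7.4, 7.45, 7.5, 7.55, 7.6, 7.65, 7.7, 7.75] [-0.56781113 -0.05091904 -0.37447726] [ 0.54778236 -0.18123416  0.13910845]
```

View pics/Cp.png

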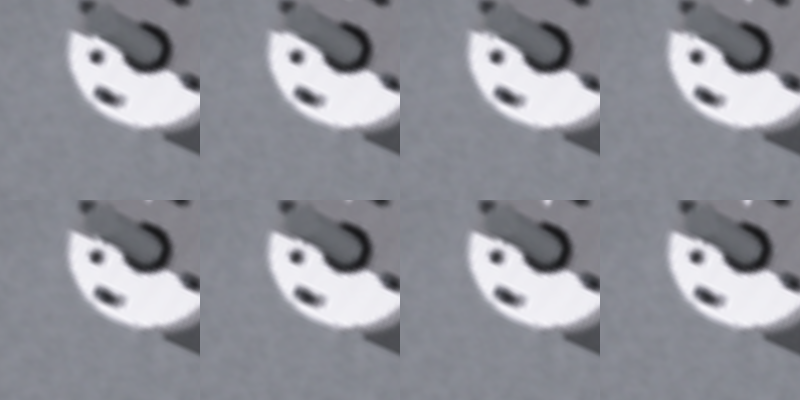

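View pics/Cp_o.png

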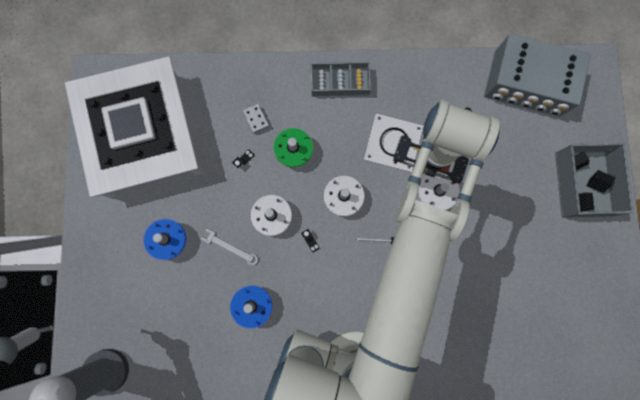

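C stopped straight after the push while A and B coasted, so C binds. But C's unit also slid several cm during my push, probably because the finger face met the stud at an angle. I'll clear the arm and measure it.

Call:
step_arm(series="-1 -60 204 168 0 0 0;-1 -60 204 168 0 0 0;-1 -60 204 168 0 0 0;-1 -60 204 168 0 0 0;-1 -60 204 168 0 0 0;-1 -60 204 168 0 0 0;-1 -60 204 168 0 0 0")

```text
t: 8.55
ee_pos: [0.419, 0.0514, 0.2015]
orientation: [-0.934, 1.359, 0.932]
force: [0.1, -0.9, 0.7]
opening: 0.606
```

Run:
```python
from h import *
s=read_state();print(s['t'],s['ee_pos'])
im,d=get_image('top');ims,ds=get_image('side');save(im,'t2');save(ims,'s2')
for n,c in(('A',(.442,.2345)),('B',(.4935,.0226)),('C',(.503,-.257))):
    print(n,[np.round(wheel(m,cm,*c)[1:][0],4) for m,cm in((im,'top'),(ims,'side'))])
```

```text
8.55 [0.4190245  0.05137984 0.20152897]
A [array([0.4426, 0.2349]), array([0.4377, 0.2337])]
B [array([0.5078, 0.023 ]), array([0.4928, 0.0212])]
C [array([ 0.5031, -0.2516]), array([ 0.5002, -0.2571])]
```

View pics/t2.png

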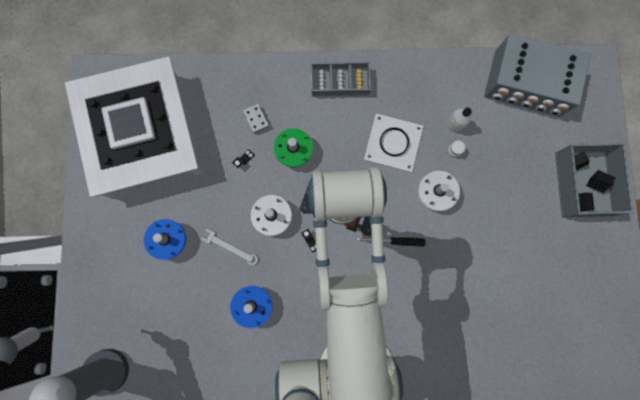

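View pics/s2.png

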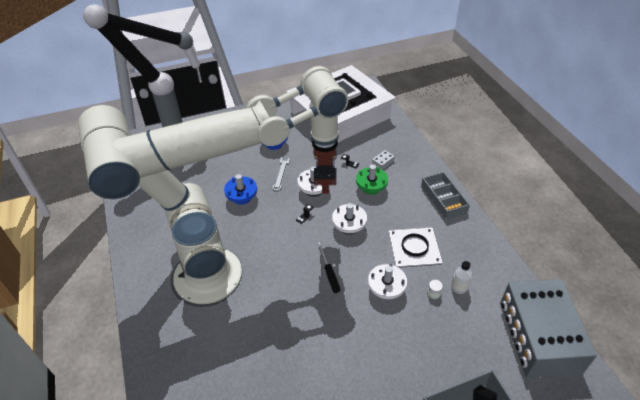

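Run:
```python
from h import *
s=read_state();print(s['t'],s['ee_pos'],s['opening'])
R=Rn.from_rotvec(s['orientation']).as_matrix();S=12;w=88*s['opening']/2
out=[]
for n in('top','side'):
    m,d=get_image(n)
    u,v=proj(n,s['ee_pos']).round().astype(int);x0,y0=u-28,v-24
    m=cv2.resize(m[y0:v+22,x0:u+28],None,fx=S,fy=S,interpolation=cv2.INTER_NEAREST)
    for sg in(1,-1):
      for X in(0,-20):
        c=[s['ee_pos']+R@np.array([X,a*10,sg*z])/1000 for a,z in((1,w),(1,w+13.5),(-1,w+13.5),(-1,w))]
        q=np.array([(proj(n,p)-[x0,y0]+.5)*S for p in c]).astype(int)
        cv2.polylines(m,[q],True,(255,255,0),1)
    save(m,'bx_'+n)
```

```text
8.65 [0.41980855 0.0494406  0.20020876] 0.6919382376353161
```

View pics/bx_side.png

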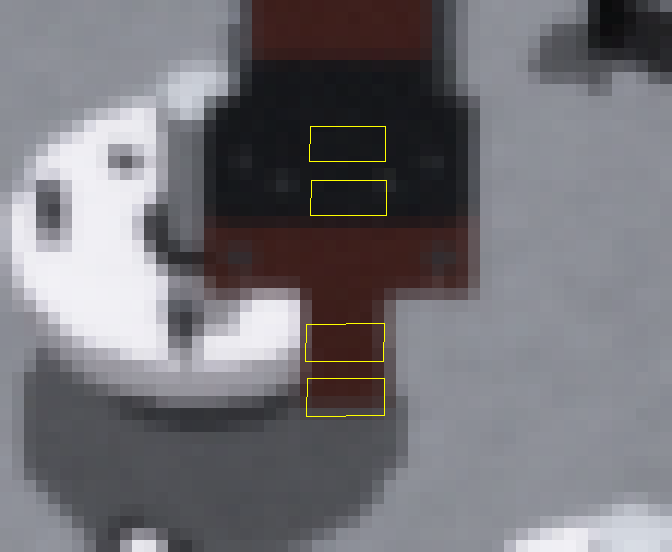

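View pics/bx_top.png

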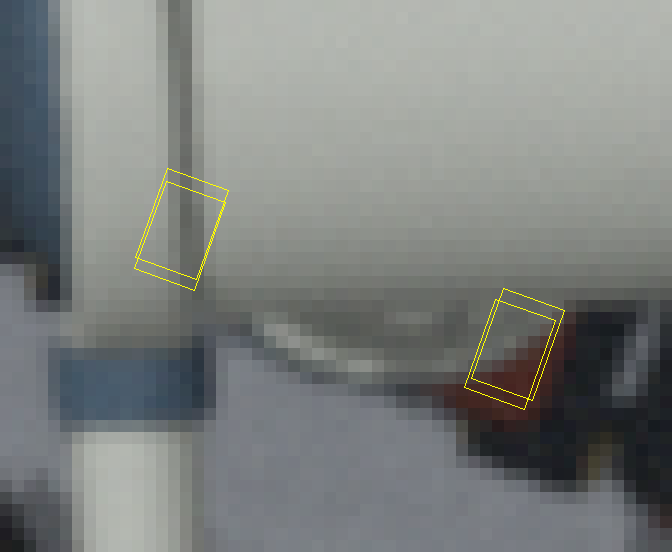

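C sits at about (.501,-.257), shifted about (+40,-34) mm; A and B are unmoved. I'll grip C's post, slide it back along the bench to its own place, and redo its push cleanly. After that it goes to the stand.

Call:
step_arm(series="-1 40 -187 -257 0 0 0;-1 40 -187 -257 0 0 0;-1 40 -187 -257 0 0 0;-1 40 -187 -257 0 0 0;-1 40 -187 -257 0 0 0;-1 40 -187 -257 0 0 0;-1 40 -187 -257 0 0 0;-1 40 -187 -257 0 0 0", force=20)

```text
t: 9.55
ee_pos: [0.4995, -0.2614, 0.1577]
orientation: [-0.924, 1.367, 0.93]
force: [0.4, -1.1, -0.1]
opening: 1.001
```

Run:
```python
from h import *
s=read_state();print(s['t'],s['ee_pos'],s['opening'])
m,d=get_image('side');save(m,'s3',(310,200,470,320),5)
```

```text
9.55 [ 0.49949345 -0.26139994  0.15769981] 1.0007736525616093
```

View pics/s3.png

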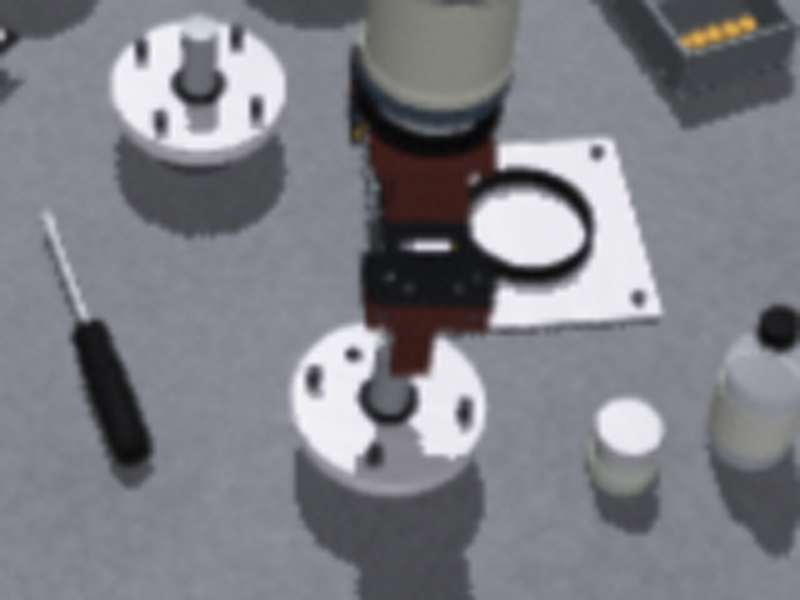

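Call:
step_arm(series="-1 40 0 0 0 0 0;-1 70 0 0 0 0 0;-1 88 0 0 0 0 0;-1 88 0 0 0 0 0;0.5 88 0 0 0 0 0;1 88 0 0 0 0 0;1 88 0 0 0 0 0;1 88 0 0 0 0 0;1 88 0 0 0 0 0;1 88 0 0 0 0 0;1 88 0 0 0 0 0", force=20)

```text
t: 10.7
ee_pos: [0.5007, -0.2575, 0.0727]
orientation: [-0.931, 1.362, 0.931]
force: [0.8, 0.6, -0.5]
opening: 0.404
```

Run:
```python
from h import *
s=read_state();print(s['t'],s['ee_pos'],s['opening'],s['force'])
m,d=get_image('side');save(m,'s4',(310,200,470,320),5)
t,_=get_image('top');save(t,'t4',(350,100,510,220),5)
print(wheel(m,'side',.501,-.257)[1],wheel(t,'top',.503,-.2516)[1])
```

```text
10.7 [ 0.50067512 -0.25750145  0.07271824] 0.40359435983128716 [ 0.81424375  0.57963744 -0.50144538]
(np.float64(0.49625), np.float64(-0.262)) (np.float64(0.5000625), np.float64(-0.25153749999999997))
```

View pics/s4.png

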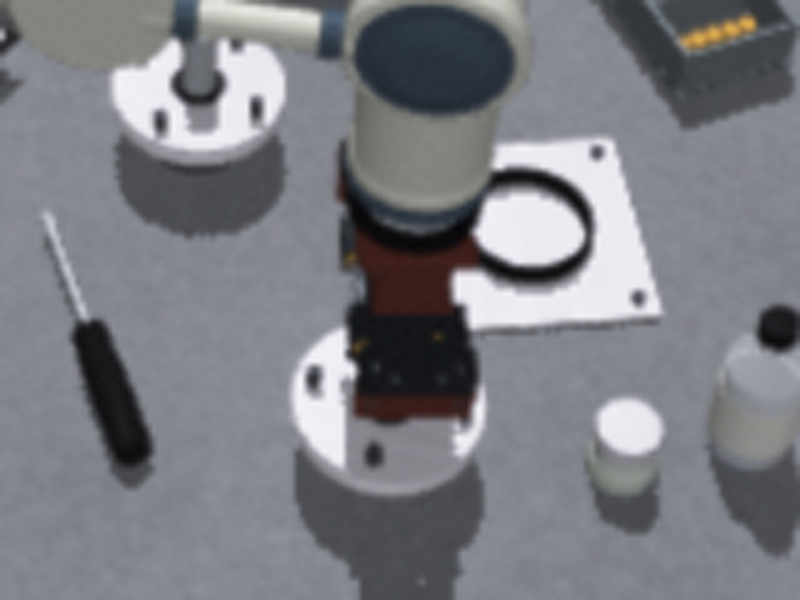

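View pics/t4.png

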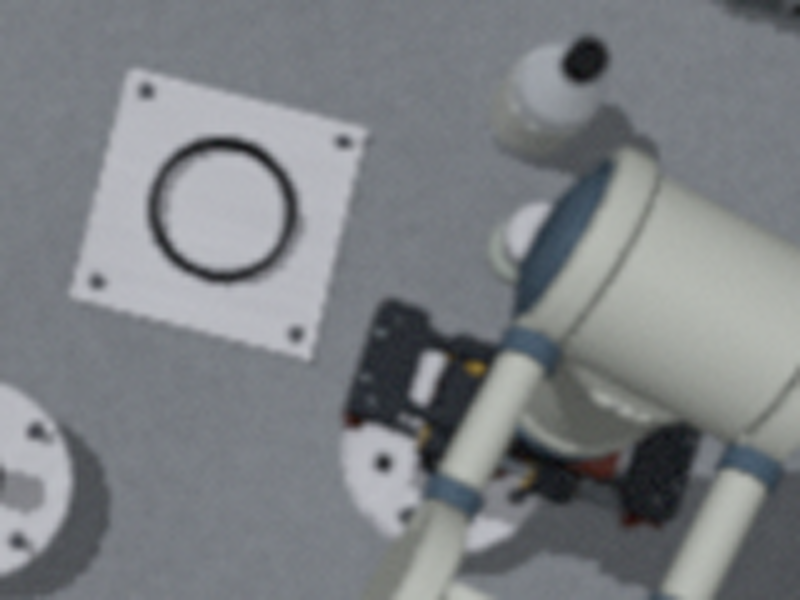

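Call:
step_arm(series="1 0 0 0 0 0 0;1 0 0 0 0 0 0;1 0 0 0 0 0 0;1 0 0 0 0 0 0")

```text
t: 11.2
ee_pos: [0.5009, -0.257, 0.0727]
orientation: [-0.931, 1.362, 0.932]
force: [1.6, 4.9, 1.0]
opening: 0.269
```

Run:
```python
from h import *
s=read_state();print(s['t'],s['ee_pos'],s['opening'],s['force'],s['moment'])
# before/after wheel outline difference in side image, lower rim
m,d=get_image('side');save(m,'s5',(310,200,470,320),5)
```

```text
11.2 [ 0.5009128  -0.25702772  0.0727472 ] 0.2688970601951693 [1.62673116 4.94680862 1.03950196] [ 0.84099369 -0.30928277 -0.02016852]
```

View pics/s5.png

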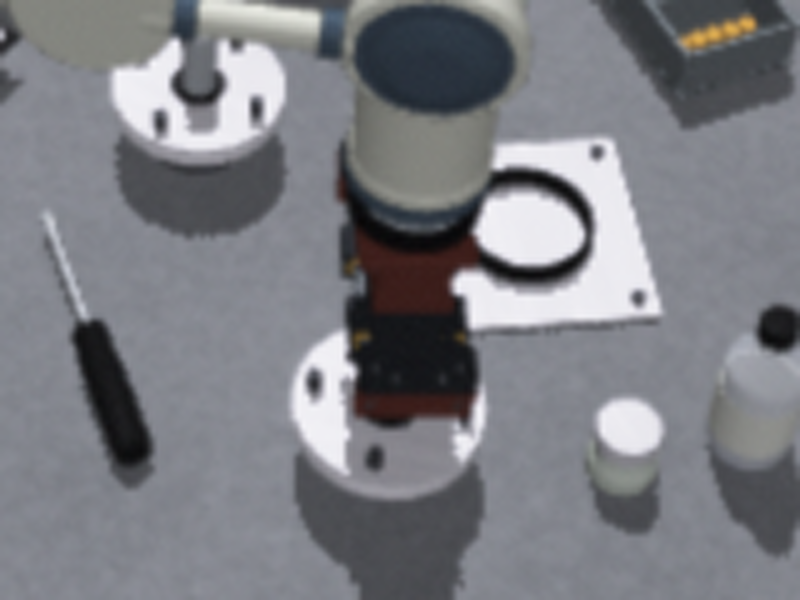

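Call:
step_arm(series="1 0 8 3 0 0 0;1 0 17 6 0 0 0;1 0 26 10 0 0 0;1 0 35 13 0 0 0;1 0 43 16 0 0 0;1 0 50 19 0 0 0;1 0 50 19 0 0 0;1 0 50 19 0 0 0;-1 0 50 19 0 0 0;-1 0 50 19 0 0 0;-1 0 50 19 0 0 0;-1 0 50 19 0 0 0;-1 0 50 19 0 0 0;-1 -60 50 19 0 0 0;-1 -60 50 19 0 0 0")

```text
t: 12.75
ee_pos: [0.4624, -0.2224, 0.1373]
orientation: [-0.935, 1.36, 0.926]
force: [0.0, -0.3, 1.0]
opening: 0.865
```

Run:
```python
from h import *
s=read_state();print(s['t'],s['ee_pos'],s['opening'],s['force'])
m,d=get_image('side');t,_=get_image('top')
print(wheel(m,'side',.4608,-.2242)[1:],wheel(t,'top',.4631,-.2176)[1:])
save(m,'s6',(310,200,470,320),5);save(t,'t6',(350,100,510,220),5)
```

```text
12.75 [ 0.46243925 -0.22240938  0.13734427] 0.8654596713163354 [ 0.04336435 -0.3261758   1.04911391]
((np.float64(0.45373749999999996), np.float64(-0.2322625)), np.float64(4.465972222222222)) ((np.float64(0.48310000000000003), np.float64(-0.21184999999999998)), np.float64(4.61875))
```

View pics/s6.png

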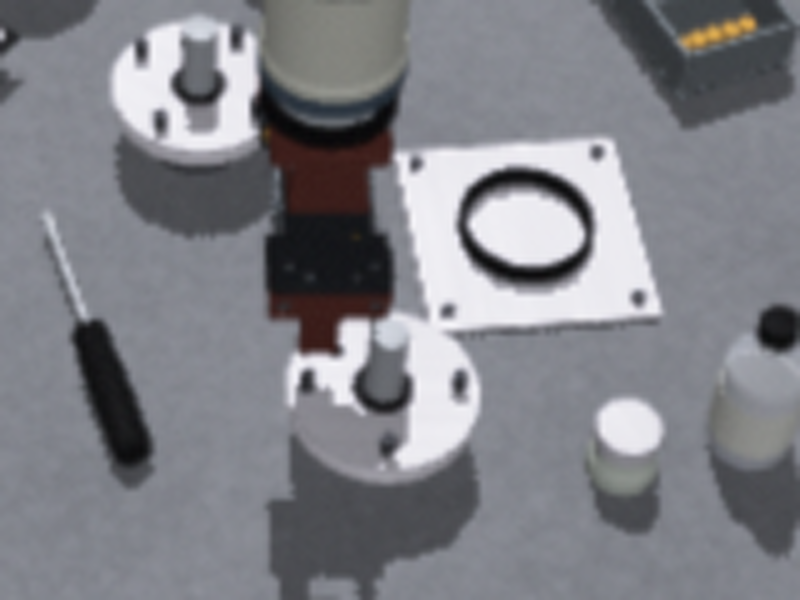

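View pics/t6.png

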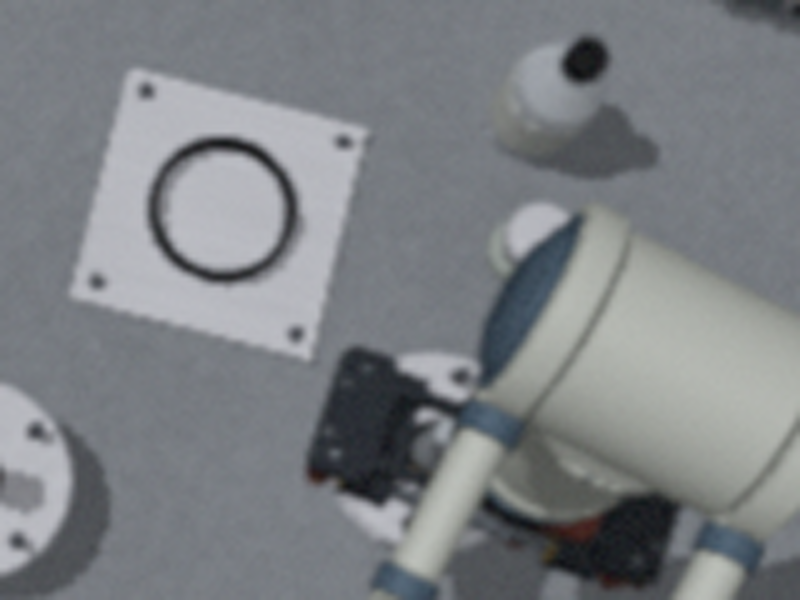

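The fingers slid along the post and the unit barely followed: the base friction beat a 20 N grip. I'll clear the arm and measure again.

Call:
step_arm(series="-1 -100 60 150 0 0 0;-1 -100 60 150 0 0 0;-1 -100 60 150 0 0 0;-1 -100 60 150 0 0 0;-1 -100 60 150 0 0 0")

```text
t: 13.35
ee_pos: [0.4604, -0.057, 0.235]
orientation: [-0.936, 1.357, 0.932]
force: [0.2, -0.3, 0.3]
opening: 0.997
```

Run:
```python
from h import *
s=read_state();print(s['t'],s['ee_pos'],s['opening'],s['force'])
m,d=get_image('side');t,_=get_image('top')
print(wheel(m,'side',.495,-.25)[1:],wheel(t,'top',.495,-.244)[1:])
save(m,'s7',(310,200,470,320),5);save(t,'t7',(350,100,510,220),5)
```

```text
13.35 [ 0.46036567 -0.05696444  0.2349562 ] 0.9965821311313904 [ 0.24301359 -0.2581817   0.28492033]
((np.float64(0.50075), np.float64(-0.2485625)), np.float64(27.490972222222222)) ((np.float64(0.5005), np.float64(-0.2460625)), np.float64(12.159722222222221))
```

View pics/t7.png

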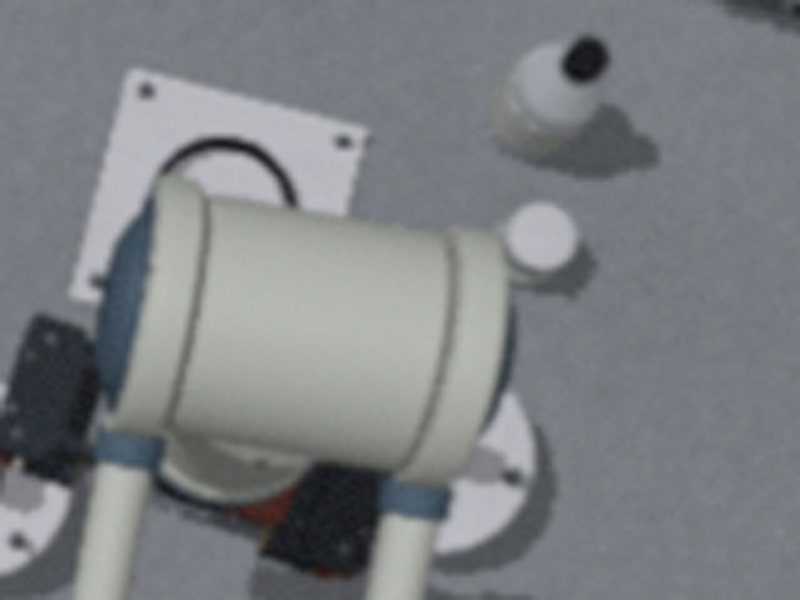

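C is now at about (.502,-.246). I'll regrip at 55 N, lift it just clear of the bench and set it back in its place.

Call:
step_arm(series="-1 70 -106 -158 0 0 0;-1 70 -106 -158 0 0 0;-1 70 -106 -158 0 0 0;-1 70 -106 -158 0 0 0;-1 70 -106 -158 0 0 0;-1 110 -106 -158 0 0 0;-1 140 -106 -158 0 0 0;-1 160 -106 -158 0 0 0;-1 160 -106 -158 0 0 0;1 160 -106 -158 0 0 0;1 160 -106 -158 0 0 0;1 160 -106 -158 0 0 0;1 160 -106 -158 0 0 0;1 160 -106 -158 0 0 0;1 160 -106 -158 0 0 0;1 160 -106 -158 0 0 0;1 160 -106 -158 0 0 0;1 160 -106 -158 0 0 0;1 160 -106 -158 0 0 0;1 160 -106 -158 0 0 0", force=55)

```text
t: 15.45
ee_pos: [0.5011, -0.2455, 0.0726]
orientation: [-0.931, 1.362, 0.931]
force: [0.3, 2.1, 0.3]
opening: 0.264
```

Call:
step_arm(series="1 -2 0 0 0 0 0;1 -4 0 0 0 0 0;1 -4 0 0 0 0 0;1 -4 0 0 0 0 0")

```text
t: 15.85
ee_pos: [0.5006, -0.2457, 0.0759]
orientation: [-0.93, 1.363, 0.932]
force: [-0.3, 0.2, -6.3]
opening: 0.267
```

Run:
```python
from h import *
s=read_state();print(s['t'],s['ee_pos'],s['opening'],s['force'],s['moment'])
m,d=get_image('side');save(m,'s8',(310,200,470,320),5)
```

```text
15.85 [ 0.50055535 -0.24569512  0.07592066] 0.2673702595557137 [-0.27795277  0.21543922 -6.30331989] [ 0.04233244  0.04442402 -0.01350408]
```

View pics/s8.png

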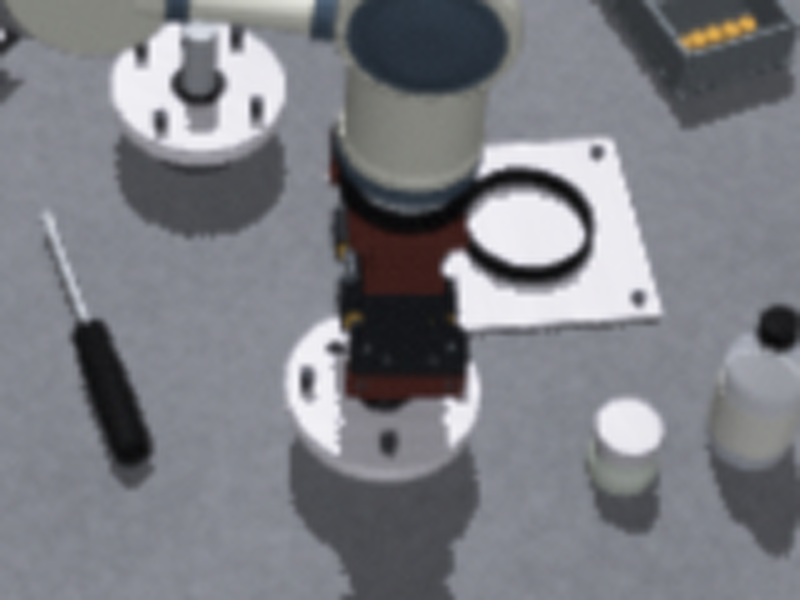

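Call:
step_arm(series="1 0 15 3 0 0 0;1 0 30 5 0 0 0;1 0 46 8 0 0 0;1 0 46 8 0 0 0;1 2 46 8 0 0 0;1 4 46 8 0 0 0;1 4 46 8 0 0 0;-1 4 46 8 0 0 0;-1 4 46 8 0 0 0;-1 4 46 8 0 0 0;-1 4 46 8 0 0 0;-1 4 46 8 0 0 0;-1 4 46 8 0 0 0;-1 -40 46 8 0 0 0;-1 -80 60 60 0 0 0;1 -120 100 110 0 0 0;1 -120 120 160 0 0 0;1 -120 120 160 0 0 0")

```text
t: 17.7
ee_pos: [0.4471, -0.0514, 0.1984]
orientation: [-0.932, 1.36, 0.929]
force: [1.2, -0.5, 0.6]
opening: 0.754
```

Run:
```python
from h import *
s=read_state();print(s['t'],s['ee_pos'],s['opening'],s['force'])
m,d=get_image('side');t,_=get_image('top');np.save('m9.npy',m);np.save('t9.npy',t)
print(wheel(m,'side',.462,-.2225)[1:],wheel(t,'top',.462,-.22)[1:])
save(np.hstack([ortho(m,'side',.4608,-.2242,.075,.059),ortho(t,'top',.4631,-.2176,.075,.059)]),'C9')
save(m,'s9')
```

```text
17.7 [ 0.44712334 -0.05136287  0.19843105] 0.7539185956595889 [ 1.22538108 -0.49782051  0.55300166]
((np.float64(0.46087500000000003), np.float64(-0.224875)), np.float64(23.454166666666666)) ((np.float64(0.46306250000000004), np.float64(-0.2225625)), np.float64(13.408333333333333))
```

View pics/C9.png

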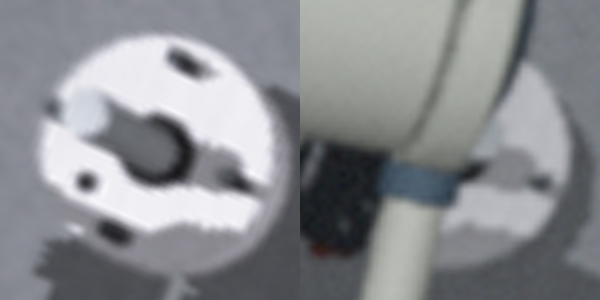

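View pics/s9.png

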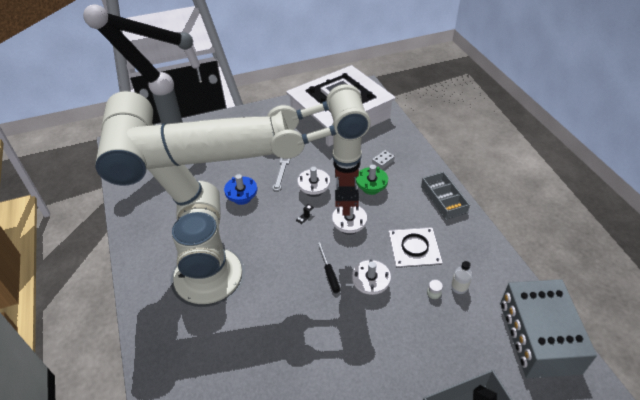

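Run:
```python
from h import *
s=read_state();print(s['joint_pos'].round(3),s['ee_pos'])
```

```text
[-0.187 -0.322  1.654  0.002  1.805 -1.391] [ 0.44763751 -0.0494917   0.19918947]
```

Call:
step_arm(series="1 30 -95 -212 8 0 0;1 30 -95 -212 16 0 0;1 30 -95 -212 24 0 0;1 30 -95 -212 33 0 0;1 30 -95 -212 33 0 0;1 66 -95 -212 33 0 0;1 66 -95 -212 33 0 0")

```text
t: 18.5
ee_pos: [0.456, -0.2854, 0.1247]
orientation: [-0.48, 1.522, 0.493]
force: [-1.1, 0.7, -0.2]
opening: 0.031
```

Run:
```python
from h import *
s=read_state();R=Rn.from_rotvec(s['orientation']).as_matrix();print(s['t'],s['ee_pos'],s['opening'],R.round(3))
C=np.array([.462,-.222]);E=np.array([.4595,-.285,.1304])
a0=np.radians(158.7-33)
# tool axes at commanded: y at a0, z at a0-90
Ry=np.array([np.cos(a0),np.sin(a0)]);Rz=np.array([np.cos(a0-np.pi/2),np.sin(a0-np.pi/2)])
for phi,rot,gap in[(248,0,10),(248,0,1),(233,8,0),(212,16,0),(190,24,0),(168,32,0),(146,40,0),(140,44,0)]:
    n=a0-np.radians(rot);p=np.radians(phi)
    F=C+.046*np.array([np.cos(p),np.sin(p)])-np.array([np.cos(n),np.sin(n)])*(.015+gap/1000)
    d=(F-E[:2])*1000
    print(phi,rot,F.round(4),'y',round(d@Ry),'z',round(d@Rz))
m,_=get_image('side');save(m,'s10',(310,200,470,320),5)
```

```text
18.5 [ 0.4559831  -0.28538955  0.12469368] 0.030614084215254102 [[-0.008 -0.581  0.814]
 [ 0.006  0.814  0.581]
 [-1.     0.009 -0.003]]
248 0 [ 0.4594 -0.285 ] y 0 z 0
248 0 [ 0.4541 -0.2776] y 9 z 0
233 8 [ 0.4413 -0.272 ] y 21 z -7
212 16 [ 0.428  -0.2605] y 38 z -11
190 24 [ 0.4197 -0.2447] y 56 z -9
168 32 [ 0.418  -0.2274] y 71 z 0
146 40 [ 0.4227 -0.2112] y 81 z 13
140 44 [ 0.4246 -0.2073] y 83 z 17
```

View pics/s10.png

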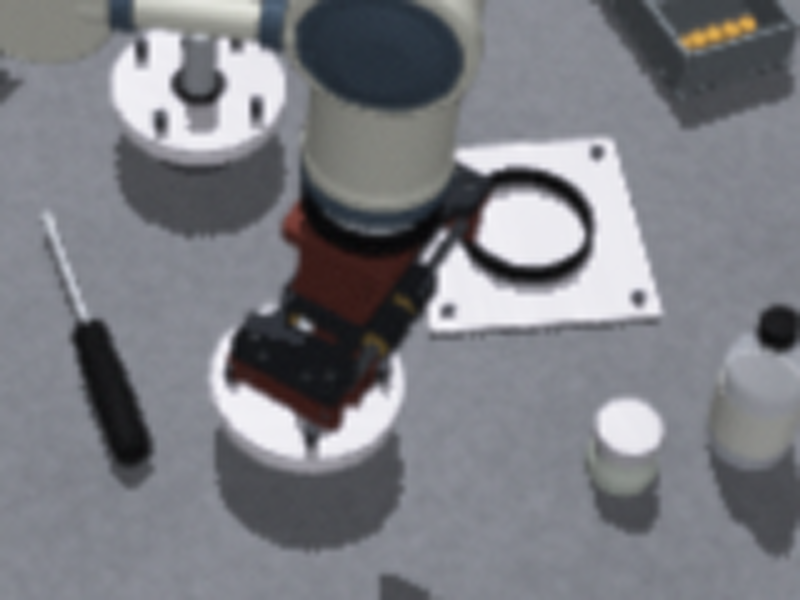

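Call:
step_arm(series="1 45 0 0 0 0 0;1 73 0 0 0 0 0;1 73 0 0 0 0 0;1 73 9 0 0 0 0;1 73 21 -7 8 0 0;1 73 38 -11 16 0 0;1 73 56 -9 24 0 0;1 73 71 0 32 0 0;1 73 81 13 40 0 0;1 73 81 13 40 0 0;1 30 75 10 40 0 0;1 -20 75 10 40 0 0")

```text
t: 19.75
ee_pos: [0.4221, -0.2184, 0.1516]
orientation: [0.055, 1.572, -0.055]
force: [1.0, -1.0, 0.4]
opening: 0.007
```

```bash
python3 watch.py Cq .462 -.2225 side
```

```text
[19.75, 19.8, 19.85, 19.9, 19.95, 20.0, 20.05, 20.1] [-0.65735033  0.03500073 -0.12768179] [ 0.4225324  -0.21812202  0.14933497]
```

View pics/Cq.png

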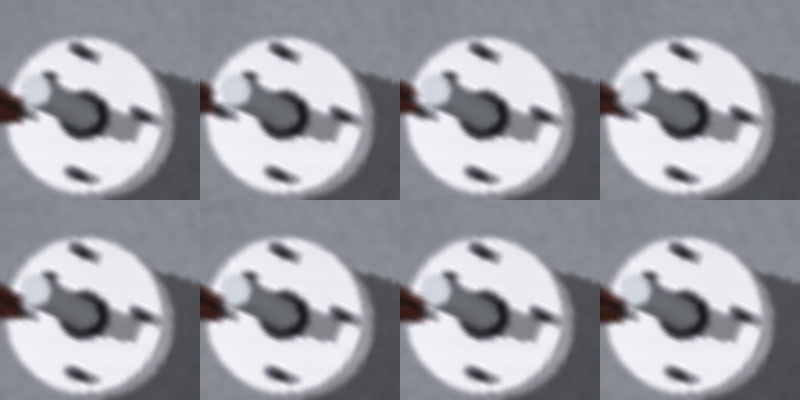

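The redone push again slid C, this time about 15 mm, with about 70° of turn, so an off-centre push overcomes the base friction. A straddling push will load it less: open fingers either side of the post push two opposite studs at once, a pure couple with no net side force. I'll measure C first.

Run:
```python
from h import *
s=read_state();R=Rn.from_rotvec(s['orientation']).as_matrix();print(s['t'],s['ee_pos'],R.round(3))
m,d=get_image('side');t,_=get_image('top')
a=wheel(m,'side',.451,-.2115);print(a[1:],wheel(t,'top',.453,-.206)[1:])
o=ortho(m,'side',*a[1],.075,.052,.0005);save(o,'C11',None,2)
save(t,'t11',(350,100,510,260),3)
```

```text
20.2 [ 0.4225324  -0.21812202  0.14933497] [[-0.002  0.074  0.997]
 [ 0.001  0.997 -0.074]
 [-1.     0.001 -0.002]]
((np.float64(0.45306250000000003), np.float64(-0.209875)), np.float64(27.955555555555556)) ((np.float64(0.4529375), np.float64(-0.2049375)), np.float64(19.8))
```

View pics/C11.png

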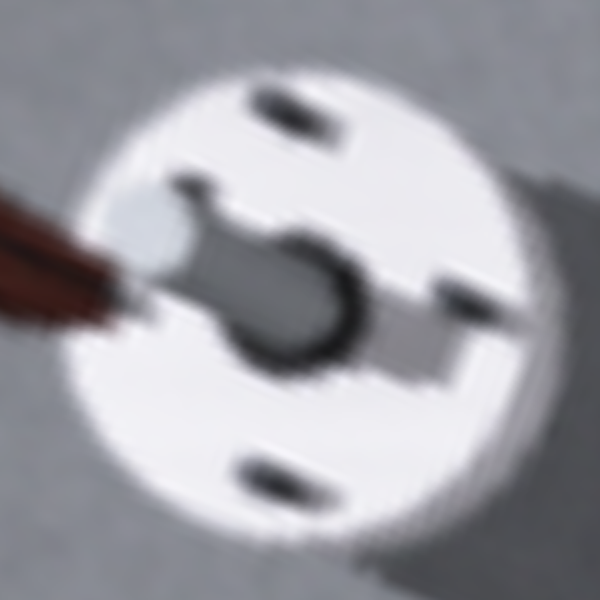

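View pics/t11.png

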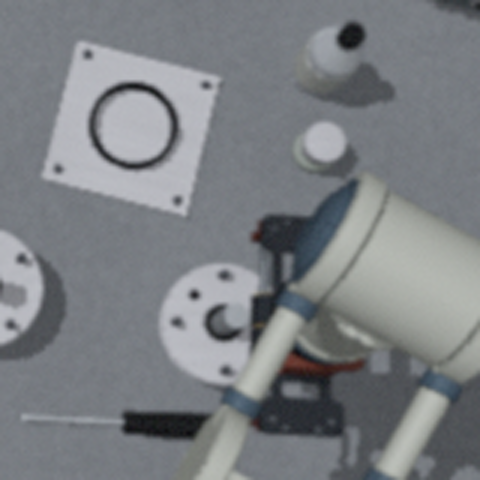

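Call:
step_arm(series="-1 0 13 29 8 0 0;-1 0 13 29 16 0 0;-1 0 13 29 24 0 0;-1 0 13 29 32 0 0;-1 0 13 29 40 0 0;-1 0 13 29 44 0 0;-1 0 13 29 44 0 0;-1 0 13 29 44 0 0;-1 0 13 29 44 0 0;-1 0 13 29 44 0 0;-1 20 13 29 44 0 0;-1 45 13 29 44 0 0;-1 65 13 29 44 0 0;-1 74 13 29 44 0 0;-1 78 13 29 44 0 0;1 78 13 29 44 0 0;1 78 13 29 44 0 0;1 78 13 29 44 0 0;1 78 13 29 44 0 0;1 78 13 29 44 0 0", force=55)

```text
t: 22.3
ee_pos: [0.4533, -0.2077, 0.0732]
orientation: [0.658, 1.468, -0.658]
force: [0.4, -0.4, 0.7]
opening: 0.585
```

Call:
step_arm(series="1 0 0 0 0 0 0;1 0 0 0 0 0 0;1 0 0 0 0 0 0;1 0 0 0 0 0 0;1 0 0 0 0 0 0;1 -2 0 0 0 0 0;1 -4 0 0 0 0 0;1 -4 0 0 0 0 0")

```text
t: 23.1
ee_pos: [0.4526, -0.2074, 0.0759]
orientation: [0.659, 1.47, -0.659]
force: [-0.3, -0.3, -7.3]
opening: 0.26
```

Run:
```python
from h import *
s=read_state();R=Rn.from_rotvec(s['orientation']).as_matrix();print(s['t'],s['ee_pos'],s['opening'],s['force'],R.round(3),s['joint_pos'].round(2))
m,d=get_image('side');t,_=get_image('top')
c=s['ee_pos'];print(wheel(m,'side',c[0]-.001,c[1]-.0025,z=.055)[1:])
save(m,'s12',(310,200,470,320),5)
print(R.T@(np.array([.462,-.2217,c[2]])-c)*1000)
```

```text
23.1 [ 0.45263241 -0.20742755  0.07586988] 0.2597171781108902 [-0.33288568 -0.32801451 -7.33229832] [[-0.001  0.747  0.665]
 [ 0.001  0.665 -0.747]
 [-1.    -0.001 -0.001]] [-0.5  -0.16  1.74 -0.    1.57  0.35]
((np.float64(0.4521949064467753), np.float64(-0.20549004831209008)), np.float64(15.918055555555556))
[-0.02099841 -2.49961877 16.88804759]
```

View pics/s12.png

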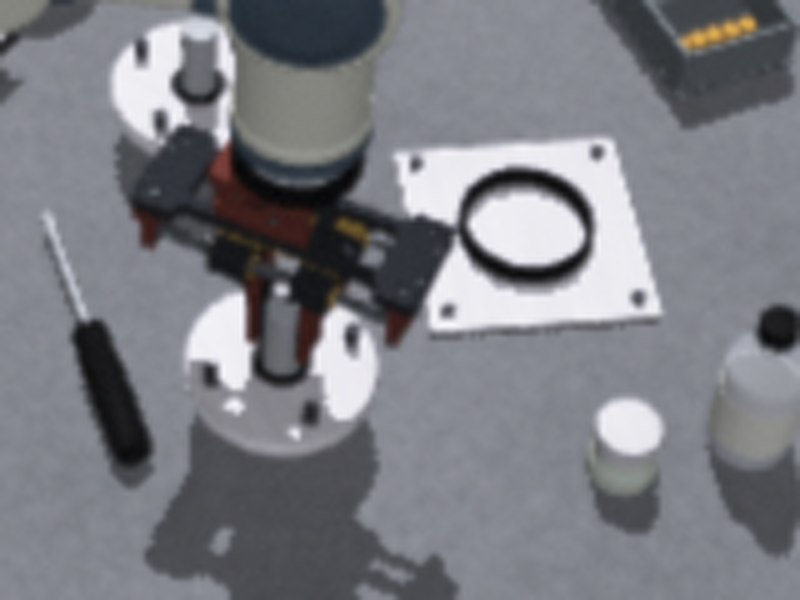

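Call:
step_arm(series="1 0 -1 6 0 0 0;1 0 -2 12 0 0 0;1 0 -2 17 0 0 0;1 0 -2 17 0 0 0;1 2 -2 17 0 0 0;1 4 -2 17 0 0 0;1 4 -2 17 0 0 0;-0.84 4 -2 17 0 0 0;-0.84 4 -2 17 0 0 0;-0.84 4 -2 17 0 0 0;-0.84 4 -2 17 0 0 0;-0.84 4 -2 17 0 0 0;-0.84 4 -2 17 0 0 0;-0.84 4 -2 17 0 0 0;-0.84 4 -2 17 0 0 0;-0.84 4 -2 17 0 0 0")

```text
t: 24.8
ee_pos: [0.4628, -0.2216, 0.0726]
orientation: [0.659, 1.469, -0.659]
force: [-0.3, 0.3, -0.4]
opening: 0.918
```

Run:
```python
from h import *
s=read_state();R=Rn.from_rotvec(s['orientation']).as_matrix();print(s['t'],s['ee_pos'],s['opening'],s['force'])
m,d=get_image('side');print(wheel(m,'side',.461,-.2242)[1:])
save(m,'s13',(310,200,470,320),5)
```

```text
24.8 [ 0.46280923 -0.22160597  0.07256956] 0.9179451579713822 [-0.31377735  0.31885097 -0.38532733]
((np.float64(0.4579375), np.float64(-0.2297625)), np.float64(17.641666666666666))
```

View pics/s13.png

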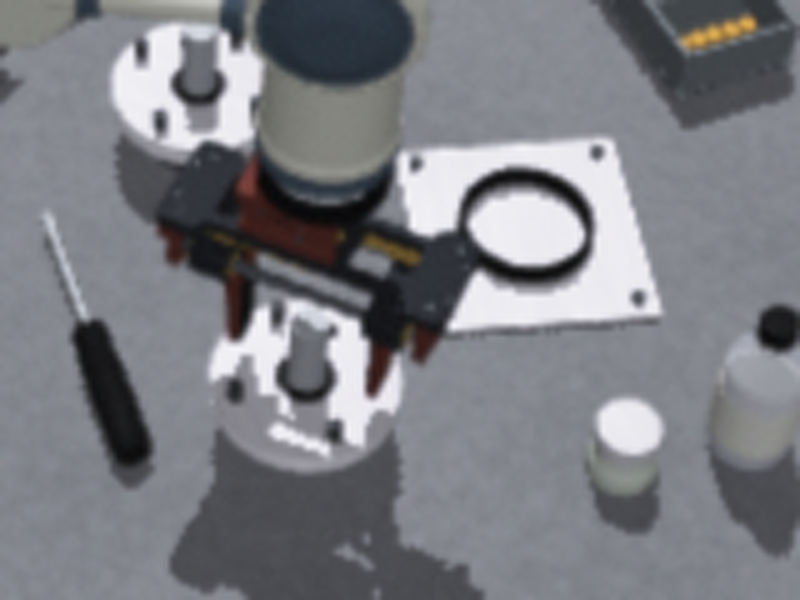

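Call:
step_arm(series="-0.84 5 0 0 0 0 0;-0.84 10 0 0 0 0 0;-0.84 14 0 0 0 0 0;-0.84 14 0 0 -8 0 0;-0.84 14 0 0 -16 0 0;-0.84 14 0 0 -24 0 0;-0.84 14 0 0 -32.5 0 0;-0.84 14 0 0 -41 0 0;-0.84 14 0 0 -49.5 0 0;-0.84 14 0 0 -58 0 0;-0.84 14 0 0 -66.5 0 0;-0.84 14 0 0 -75 0 0;-0.84 14 0 0 -83.5 0 0;-0.84 14 0 0 -92 0 0;-0.84 14 0 0 -100.5 0 0;-0.84 14 0 0 -109 0 0;-0.84 14 0 0 -117.5 0 0;-0.84 14 0 0 -126 0 0;-0.84 14 0 0 -134 0 0;-0.84 14 0 0 -134 0 0")

```text
t: 26.85
ee_pos: [0.4626, -0.2215, 0.0581]
orientation: [-1.154, 1.243, 1.155]
force: [-0.1, 0.1, 0.0]
opening: 0.919
```

Run:
```python
from h import *
s=read_state();R=Rn.from_rotvec(s['orientation']).as_matrix();print(s['t'],s['ee_pos'],s['opening'],s['force'],R[:,2],s['joint_pos'][5])
m,d=get_image('side');save(m,'s14',(310,200,470,320),5)
t,d=get_image('top');save(t,'t14',(350,100,510,260),3)
```

```text
26.85 [ 0.46264796 -0.22152662  0.05814566] 0.9194090061357354 [-0.10525091  0.13560624  0.00362687] [7.37983596e-02 9.97273154e-01 2.43723002e-04] -2.0098099573399457
```

View pics/s14.png

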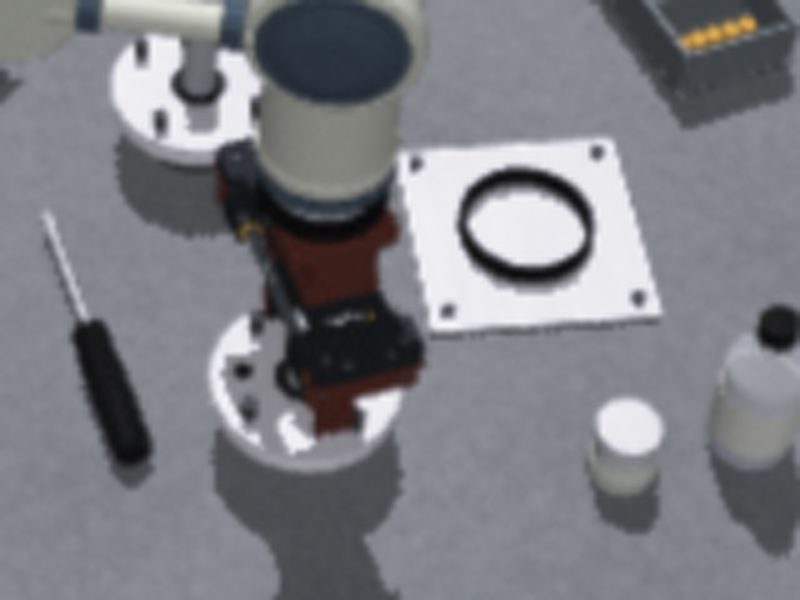

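View pics/t14.png

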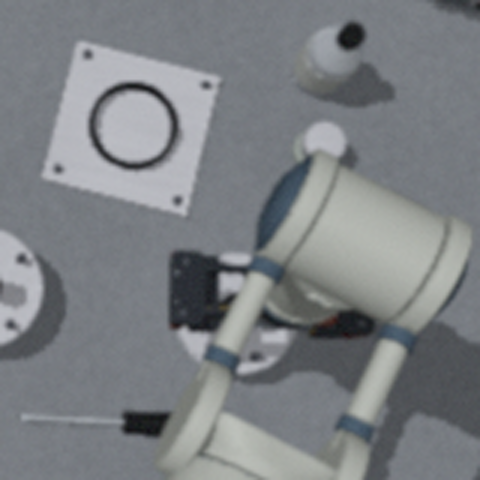

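The unit stayed put this time: its rim spans pixels 210–403, the same as before. The wheel turned about 108° with the push and stopped with it. Now I grip the post and lift.

Call:
step_arm(series="-0.84 -7 0 0 0 0 0;-0.84 -14 0 0 0 0 0;-0.84 -14 0 0 0 0 0;1 -14 0 0 0 0 0;1 -14 0 0 0 0 0;1 -14 0 0 0 0 0;1 -14 0 0 0 0 0;1 -14 0 0 0 0 0;1 -14 0 0 0 0 0;1 -14 0 0 0 0 0;1 -14 0 0 0 0 0;1 -14 0 0 0 0 0;1 -14 0 0 0 0 0;1 -14 0 0 0 0 0;1 -14 0 0 0 0 0;1 -20 0 0 0 0 0;1 -35 0 0 0 0 0;1 -55 0 0 0 0 0;1 -64 0 0 0 0 0;1 -64 0 0 0 0 0", force=55)

```text
t: 28.95
ee_pos: [0.4637, -0.2221, 0.1248]
orientation: [-1.156, 1.243, 1.151]
force: [0.8, 0.1, -6.9]
opening: 0.266
```

Run:
```python
from h import *
s=read_state();print(s['t'],s['ee_pos'],s['opening'],s['force'],s['moment'])
m,d=get_image('side');save(m,'s15',(310,180,470,300),5)
t,d=get_image('top');save(t,'t15',(350,100,510,260),3)
```

```text
28.95 [ 0.4636656  -0.22210595  0.12477539] 0.26609416245910417 [ 0.79387285  0.0940394  -6.89256368] [-0.00820521 -0.04369453 -0.00278013]
```

View pics/s15.png

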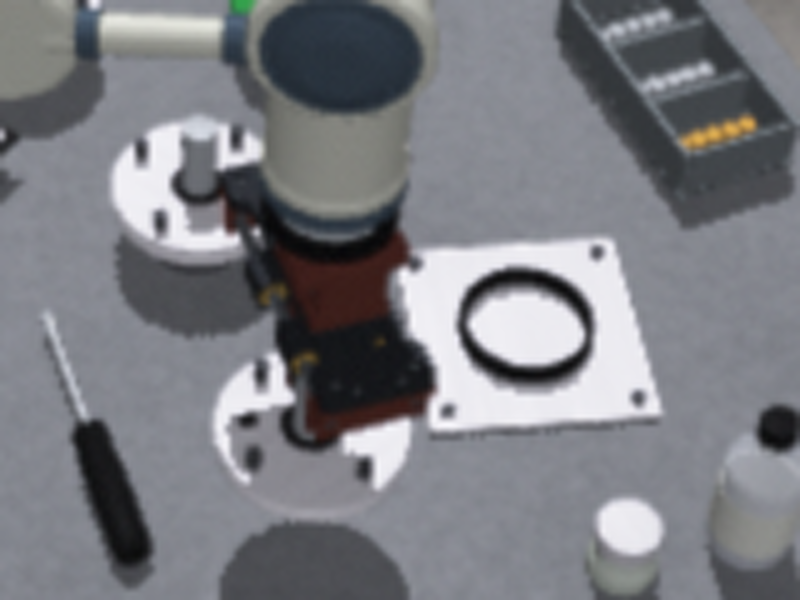

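Call:
step_arm(series="1 0 -25 12 0 0 0;1 0 -60 30 0 0 0;1 0 -100 50 0 0 0;1 0 -140 70 0 0 0;1 0 -170 85 0 0 0;1 0 -189 94 0 0 0;1 0 -189 94 0 0 0;1 0 -189 94 0 0 0;1 0 -189 94 0 0 0")

```text
t: 29.95
ee_pos: [0.6573, -0.1425, 0.1216]
orientation: [-1.152, 1.245, 1.155]
force: [0.4, 1.0, -7.0]
opening: 0.262
```

```bash
cat > ov.py <<'E'
from h import *
import sys
s=read_state();print(s['t'],s['ee_pos'],s['opening'],s['force'],s['moment'])
R=Rn.from_rotvec(s['orientation']).as_matrix();print(R.round(3))
z0=s['ee_pos'][2]-.0724
for n in('side','top'):
    m,d=get_image(n);c=s['ee_pos'][:2];b=dict(top=(.0008,.004),side=(-.0012,-.003))[n]
    w=wheel(m,n,c[0]+b[0],c[1]+b[1],z=.052+z0);print(n,w[1:],'minus bias',np.array(w[1])-b)
    save(m,sys.argv[1]+n,(360,190,470,290) if n=='side' else (340,90,450,190),6)
E
python3 ov.py h1
```

```text
29.95 [ 0.65734955 -0.14246895  0.1216274 ] 0.262313941482318 [ 0.42347161  1.03144566 -6.97201699] [ 0.01576234 -0.00388774  0.02083852]
[[-0.002 -0.997  0.076]
 [ 0.     0.076  0.997]
 [-1.     0.002 -0.   ]]
side ((np.float64(0.6561495531789242), np.float64(-0.14278145196824615)), np.float64(13.426388888888889)) minus bias [ 0.65734955 -0.13978145]
top ((np.float64(0.6588995531789242), np.float64(-0.14196895196824616)), np.float64(8.424305555555556)) minus bias [ 0.65809955 -0.14596895]
```

View pics/h1side.png

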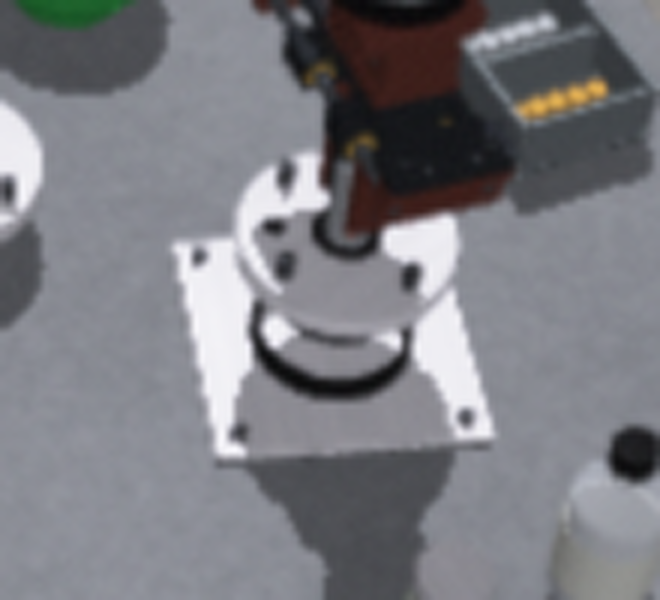

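View pics/h1top.png

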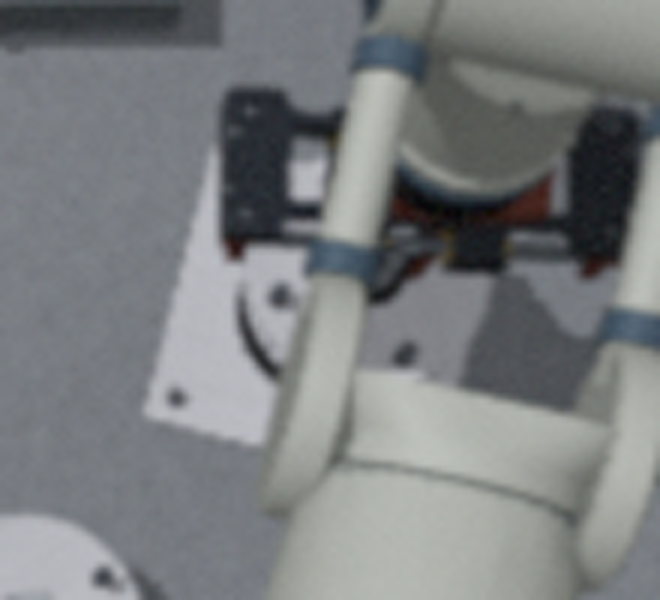

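Call:
step_arm(series="1 8 0 0 0 0 0;1 16 0 0 0 0 0;1 24 0 0 0 0 0;1 24 0 0 0 0 0;1 24 0 0 0 0 0;1 24 0 0 0 0 0")

```text
t: 30.65
ee_pos: [0.6585, -0.1421, 0.099]
orientation: [-1.154, 1.243, 1.153]
force: [0.2, 0.1, -7.0]
opening: 0.266
```

Run:
```python
from h import *
s=read_state();print(s['t'],s['ee_pos'],s['force'])
m,d=get_image('side');c=s['ee_pos'][:2]+[-.0006,-.003];z0=s['ee_pos'][2]-.0724
w=wheel(m,'side',*c,z=.052+z0);print(w[1:])
x0,y0=365,205;S=8
k=cv2.resize(m[y0:y0+70,x0:x0+95],None,fx=S,fy=S,interpolation=cv2.INTER_CUBIC)
def circ(cx,cy,z,r,col):
    q=np.array([(proj('side',[cx+r*np.cos(a),cy+r*np.sin(a),z])-[x0,y0]+.5)*S for a in np.linspace(0,6.283,60)]).astype(int)
    cv2.polylines(k,[q],True,col,1)
circ(*c,.052+z0,.058,(255,0,0));circ(*c,z0,.035,(255,0,0))
circ(.656,-.1445,.020,.039,(0,255,0));circ(.656,-.1445,.020,.045,(0,255,0))
save(k,'h2')
```

```text
30.65 [ 0.65853003 -0.14211647  0.0990178 ] [ 0.24685951  0.07292976 -7.01903518]
((np.float64(0.6547425333495116), np.float64(-0.15524147330624577)), np.float64(12.764583333333333))
```

View pics/h2.png

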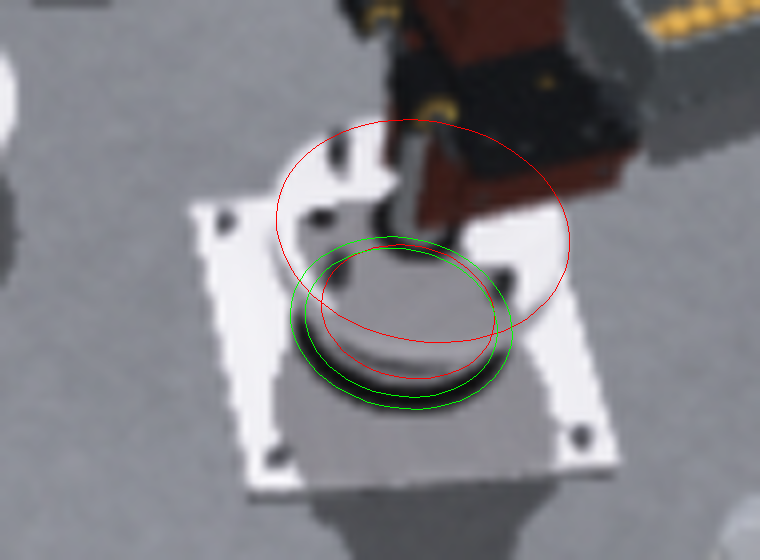

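Call:
step_arm(series="1 0 2 0 0 0 0;1 0 2 0 0 0 0;1 3 2 0 0 0 0;1 6 2 0 0 0 0;1 9 2 0 0 0 0;1 12 2 0 0 0 0;1 14 2 0 0 0 0;1 14 2 0 0 0 0")

```text
t: 31.5
ee_pos: [0.6584, -0.1417, 0.0919]
orientation: [-1.159, 1.238, 1.148]
force: [-3.8, 2.9, 16.4]
opening: 0.266
```

Run:
```python
from h import *
s=read_state();print(s['t'],s['ee_pos'],s['force'],s['moment'],s['opening'])
m,d=get_image('side');save(m,'h3',(360,190,470,290),6)
```

```text
31.5 [ 0.65836564 -0.14170146  0.09187966] [-3.78636232  2.87089312 16.37448152] [0.37488879 1.34878297 0.01293996] 0.265857890917986
```

View pics/h3.png

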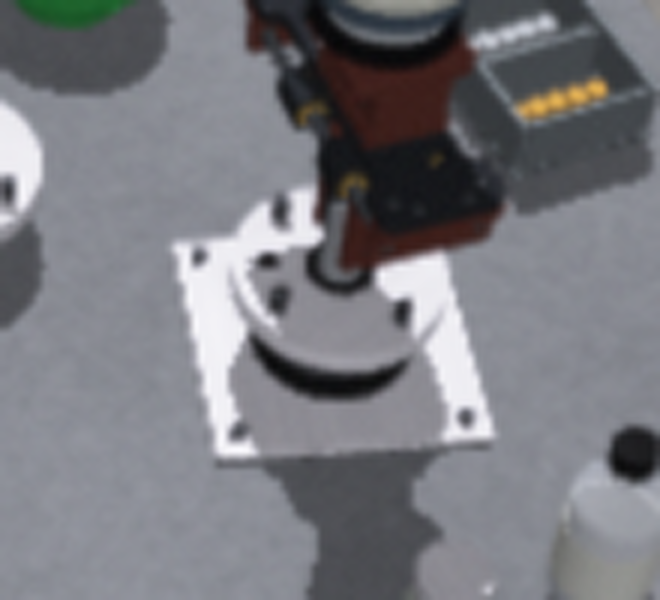

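The base touched the collar rim at 19 mm. The moment puts the contact on the -x side, a little towards +y. I'll raise it, shift +x and retry.

Call:
step_arm(series="1 -6 0 0 0 0 0;1 -12 0 0 0 0 0;1 -12 -4 -1 0 0 0;1 -12 -4 -1 0 0 0;1 -12 -4 -1 0 0 0")

```text
t: 32.05
ee_pos: [0.6599, -0.1432, 0.0951]
orientation: [-1.152, 1.245, 1.155]
force: [-1.0, 0.1, -7.2]
opening: 0.266
```

Run:
```python
from h import *
s=read_state();print(s['t'],s['ee_pos'],s['force'],s['moment'],s['opening'],Rn.from_rotvec(s['orientation']).as_matrix().round(3))
m,d=get_image('side')
x0,y0=365,205;S=8
k=cv2.resize(m[y0:y0+70,x0:x0+95],None,fx=S,fy=S,interpolation=cv2.INTER_CUBIC)
z0=s['ee_pos'][2]-.0724
def circ(cx,cy,z,r,col):
    q=np.array([(proj('side',[cx+r*np.cos(a),cy+r*np.sin(a),z])-[x0,y0]+.5)*S for a in np.linspace(0,6.283,60)]).astype(int)
    cv2.polylines(k,[q],True,col,1)
c=s['ee_pos'][:2]+[-.0006,-.003]
circ(*c,.052+z0,.058,(255,0,0));circ(*c,.036+z0,.058,(255,0,0));circ(*c,z0,.035,(255,0,0))
save(k,'h4')
```

```text
32.05 [ 0.65990334 -0.1432444   0.09511152] [-0.98043215  0.11644977 -7.19792464] [0.00512908 0.00338525 0.05270045] 0.26631101049877953 [[-0.002 -0.997  0.075]
 [ 0.001  0.075  0.997]
 [-1.     0.002  0.   ]]
```

View pics/h4.png

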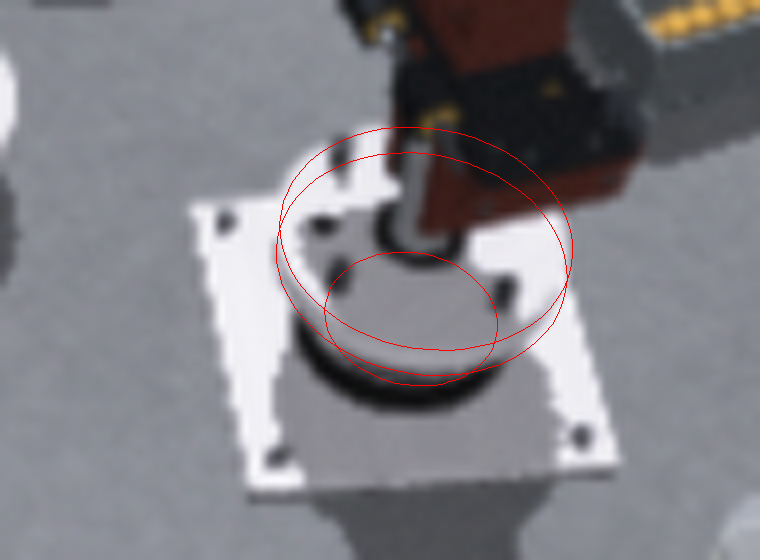

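Call:
step_arm(series="1 3 0 0 0 0 0;1 6 0 0 0 0 0;1 8 0 0 0 0 0;1 8 0 0 0 0 0")

```text
t: 32.5
ee_pos: [0.6609, -0.1431, 0.0922]
orientation: [-1.156, 1.242, 1.151]
force: [-4.1, 1.8, 6.0]
opening: 0.266
```

Run:
```python
from h import *
s=read_state();print(s['t'],s['ee_pos'],s['force'],s['moment'],s['opening'],Rn.from_rotvec(s['orientation']).as_matrix().round(3)[2])
```

```text
32.5 [ 0.66087463 -0.14309213  0.09221798] [-4.0763643   1.77781593  5.98175902] [ 0.21156438  0.9862718  -0.14943055] 0.2659529823648494 [-1.    -0.003 -0.001]
```

Taking the sensor's lever arm from the earlier grip reading (171 mm), the contact is really on the -y side. So I shift about 5 mm in +y and about 1 mm back in x.

Call:
step_arm(series="1 -6 0 0 0 0 0;1 -8 1 3 0 0 0;1 -8 1 5 0 0 0;1 -8 1 5 0 0 0;1 -4 1 5 0 0 0;1 -1 1 5 0 0 0;1 2 1 5 0 0 0;1 2 1 5 0 0 0")

```text
t: 33.3
ee_pos: [0.6591, -0.1381, 0.0854]
orientation: [-1.152, 1.245, 1.155]
force: [0.2, -1.1, -6.5]
opening: 0.26
```

```bash
cat > fc.py <<'E'
from h import *
s=read_state();F=s['force']+[0,0,6.95];M=s['moment'];rz=-.26
print(s['t'],s['ee_pos'],F.round(2),M.round(3),'op',round(s['opening'],3),Rn.from_rotvec(s['orientation']).as_matrix().round(3)[2])
if F[2]>2: print('contact rx',(rz*F[0]-M[1])/F[2],'ry',(M[0]+rz*F[1])/F[2])
E
python3 fc.py
```

```text
33.3 [ 0.65914408 -0.13810331  0.08537357] [ 0.18 -1.08  0.48] [0.041 0.029 0.013] op 0.26 [-1.     0.002  0.   ]
```

It's inside the collar with no contact force. Now I lower to the floor.

Call:
step_arm(series="1 2 0 0 0 0 0;1 4 0 0 0 0 0;1 6 0 0 0 0 0;1 7 0 0 0 0 0;1 7 0 0 0 0 0")

```text
t: 33.8
ee_pos: [0.6595, -0.1381, 0.0793]
orientation: [-1.153, 1.244, 1.154]
force: [-0.0, -0.4, -7.1]
opening: 0.268
```

```bash
python3 fc.py
```

```text
33.8 [ 0.65952048 -0.13811851  0.07933918] [-0.04 -0.42 -0.19] [0.014 0.028 0.049] op 0.268 [-1.  0.  0.]
```

Call:
step_arm(series="1 1 0 0 0 0 0;1 2 0 0 0 0 0;1 2 0 0 0 0 0")

```text
t: 34.1
ee_pos: [0.6598, -0.1382, 0.079]
orientation: [-1.154, 1.243, 1.153]
force: [-3.2, 0.1, 0.0]
opening: 0.266
```

```bash
python3 fc.py
```

```text
34.1 [ 0.65984038 -0.13820398  0.07898729] [-3.22  0.11  6.98] [ 0.17   0.557 -0.037] op 0.266 [-1.    -0.001 -0.   ]
contact rx 0.040114378523755254 ry 0.020309115813440276
```

The floor carries the full weight (TCP 79 mm, so the underside is at about 6.5 mm). Releasing.

Call:
step_arm(series="-1 2 0 0 0 0 0;-1 1 0 0 0 0 0;-1 0 0 0 0 0 0;-1 0 0 0 0 0 0;-1 0 0 0 0 0 0;-1 0 0 0 0 0 0;-1 0 0 0 0 0 0;-1 0 0 0 0 0 0;-1 -20 0 0 0 0 0;-1 -60 0 0 0 0 0;-1 -110 0 0 0 0 0;-1 -130 0 0 0 0 0;-1 -130 130 0 0 0 0;-1 -130 130 50 0 0 0;-1 -130 130 100 0 0 0;-1 -130 130 150 0 0 0;-1 -130 130 200 0 0 0;-1 -130 130 200 0 0 0")

```text
t: 35.9
ee_pos: [0.5444, 0.0741, 0.2082]
orientation: [-1.155, 1.241, 1.155]
force: [-0.7, -0.6, -0.1]
opening: 1.003
```

```bash
python3 fc.py
python3 - <<'E'
from h import *
m,d=get_image('side');t,dt=get_image('top')
save(m,'f_s');save(t,'f_t');save(m,'f_sc',(360,190,470,290),6);save(t,'f_tc',(340,90,450,190),6)
print(wheel(m,'side',.6575,-.1415,z=.058)[1:],wheel(t,'top',.659,-.136,z=.058)[1:])
print('B',wheel(m,'side',.4931,.0211)[1:],wheel(t,'top',.494,.0241)[1:]);print('A',wheel(m,'side',.4412,.2339)[1:],wheel(t,'top',.4427,.235)[1:])
E
```

```text
35.9 [0.54435768 0.07407008 0.20820144] [-0.66 -0.63  6.88] [0.02  0.048 0.01 ] op 1.003 [-1.    -0.001  0.001]
contact rx 0.018141198686999115 ry 0.02666079687220415
((np.float64(0.6580625), np.float64(-0.13856249999999998)), np.float64(19.379166666666666)) ((np.float64(0.659625), np.float64(-0.13768750000000002)), np.float64(14.524305555555555))
B ((np.float64(0.4926625), np.float64(0.0196625)), np.float64(18.131944444444443)) ((np.float64(0.4963125), np.float64(0.024725)), np.float64(13.970138888888888))
A ((np.float64(0.4403875), np.float64(0.23427499999999998)), np.float64(26.76736111111111)) ((np.float64(0.4427), np.float64(0.23506249999999998)), np.float64(29.95625))
```

View pics/f_sc.png

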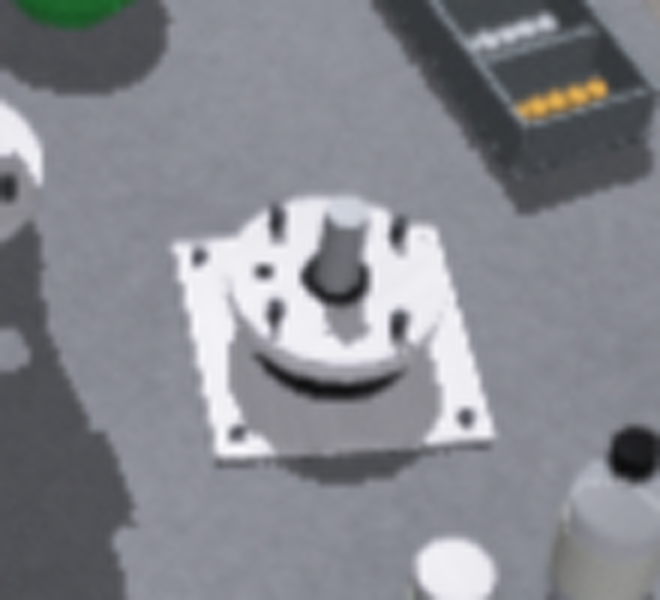

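View pics/f_t.png

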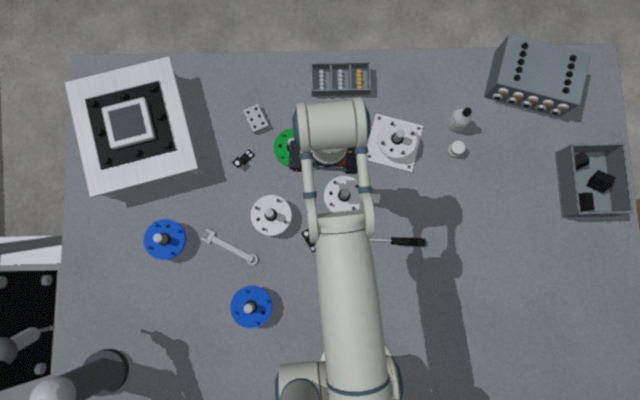

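View pics/f_s.png

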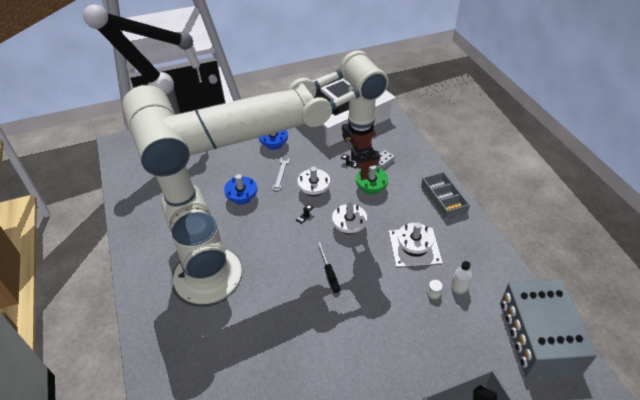

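Run:
```python
from h import *
for n,c in(('side',(.658,-.139)),('top',(.6596,-.1377))):
    m,d=get_image(n);P=[]
    u,v=proj(n,[*c,.07]).round().astype(int)
    for y in range(v-25,v+26):
        for x in range(u-25,u+26):
            if d[y,x]>0:
                o,r=ray(n,(x,y));w=o+r*d[y,x];P.append(w)
    P=np.array(P);rr=np.hypot(P[:,0]-c[0],P[:,1]-c[1])
    s=P[(rr>.02)&(rr<.055)&(P[:,2]>.045)&(P[:,2]<.066)];A=np.c_[s[:,:2]-c,np.ones(len(s))];k=np.linalg.lstsq(A,s[:,2],rcond=None)[0]
    print(n,'wheel top z',k[2].round(4),'tilt deg',np.degrees(k[:2]).round(2),'post top',np.percentile(P[rr<.03][:,2],[95,99]).round(3))
```

```text
side wheel top z 0.0579 tilt deg [0.65 0.45] post top [0.114 0.115]
top wheel top z 0.0569 tilt deg [ 0.25 -0.03] post top [0.114 0.117]
```

The wheel top is at 58 mm and the post top at 114 mm, level within measurement noise, so the unit is fully seated. I'm handing in.

```bash
python3 -c "
from bench import *
print(sign_off())"
```

```text
the job is handed in; nothing more can be done
None
```

The binding unit, the right-hand one, is seated upright in the collar of the rework stand and released. It did not stay in its place during the early push tests, though.

**Push tests:** I pushed all three wheels at about 0.3 m/s. The left and middle wheels coasted freely; the right one stopped at once.

**What went wrong:**
- **First push on the binding wheel:** it dragged the unit about 5 cm across the bench.
- **Putting it back:** gripping the post and dragging failed because the fingers slipped. I then lifted the unit about 4 mm and set it back in its place, so it was picked up briefly before its clean test.
- **Second push:** it turned the wheel about 70° and shifted the unit about 15 mm. I set it back the same way.
- **Third push:** I pushed two opposite studs at once, more slowly at about 0.07 m/s. The wheel turned about 108° and the unit stayed put.
- **Lowering into the collar:** the base touched the rim twice, with up to about 23 N of contact. I shifted it about 5 mm, it went in freely, and I let go only once the floor carried its weight.

**Last checks:**
- **Seating:** the wheel top is at 57–58 mm and the post top at 114 mm, with tilt under 1°, which matches a fully seated unit.
- **Free-running units:** both still stand in their places. For the middle one, partly hidden by the arm, the fits differ from its start by up to about 2.5 mm.
- **Other items:** nothing else looked moved in the final pictures; I did not measure those items one by one.
- **Camera disagreement:** the two cameras differed by up to about 8 mm in y, so I used their mean and corrected it by touch.
- **Time:** the job took about 36 s of the 54 s allowed.

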